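# Lay out the silversmith's bench blocks

## Task

Set up the silversmith's bench from the pile of four blocks: take the pile apart from the top and put the brass dapping cube on the middle of the wooden stump, the sharpening stone flat on its wooden holder between the two rubber end stops, the cream soldering brick on the middle of the round turntable, and the steel bench block on the middle of the black rubber pad. Set each one down gently, lying flat as it lay in the pile; drop none. Leave the paste jar and the ring cone where they stand, and let go of everything at the end.

Things in the scene. Friction and masses are not known exactly. Their poses are not given: they have to be found in the camera images.
- dapping_center (a point): Brass dapping cube, a solid brass cube 40 mm a side with round hollows sunk in its faces (flat sides to grip between), about 0.45 kg. The point is the cube's centre, 20 mm above its underside; x and y run square to its sides, z up. At the start it is the topmost block of the pile.
- stone_center (a point): Sharpening stone, a flat bar 100 x 38 x 20 mm (x long, y across, z up), orange-brown upper half and dark grey lower half, about 0.19 kg. The point is its centre, 10 mm above its underside. At the start it is second from the top of the pile, under the brass cube, lying crosswise on the brick.
- brick_center (a point): Soldering brick, a cream-coloured fire brick 70 x 50 x 25 mm (x long, y across, z up) with a few brown scorch spots, about 0.09 kg. The point is its centre, 12.5 mm above its underside. At the start it is third from the top, on the steel block.
- steel_center (a point): Steel bench block, a bright plain steel slab 88 x 60 x 18 mm (x long, y across, z up), about 0.74 kg. The point is its centre, 9 mm above its underside. At the start it is the bottom block of the pile and stands on the table.
- stump_top (a point): Wooden stump: an upright round of log, 124 mm across and 60 mm high, pale rings on top and dark bark round it, fixed. The point is the middle of its flat top.
- holder_top (a point): Sharpening-stone holder: a low wooden board 160 x 64 mm and 15 mm high, fixed, with a black rubber stop across each end. The stops stand 6 mm above the board and leave 116 mm between them along the board's x (long) axis; the long sides are open. The point is the middle of the board's upper face, midway between the stops; x runs along the board, y across.
- turntable_top (a point): Soldering turntable: a round metal plate 140 mm across with concentric rings, 4 mm thick, on a grey foot that is fixed; the plate can turn about its upright axis with slight friction. The point is the middle of the plate's flat upper face, 40 mm above the table, on that axis.
- pad_top (a point): Rubber pad: a square black rubber slab 110 x 110 mm and 20 mm high, fixed. The point is the middle of its flat top; x and y run along its sides.
- paste_jar: Bystander, to be left alone: a small glass jar with a black lid, 48 mm across and 50 mm high. Origin at the centre of its underside.
- ring_cone: Bystander, to be left alone: a dark wooden display cone with a silver ring on it, 50 mm across its foot and 60 mm high. Origin at the centre of its underside.
There are look-alikes about, which are no part of the job. There is more than one size of the part that bears holder_top; the job needs the largest.

How it is judged:
By the outcome, as a careful person would: the job done as asked, in the order asked, and still so for the second after the job is handed in, with the robot touching nothing.
It also fails if it takes over 96 s, if anything falls off the work surface, if the arm or the gripper's body presses on something with over 40 N, if the wrist force passes 120 N, or if a joint passes its speed limit or range.

## Robot

A 7-joint arm with a two-finger parallel gripper is mounted at the origin on the work surface. World frame = base frame: x ahead of the robot, y to its left, z up, the work surface at z = 0. Lengths are in m, angles in rad, forces in N, time in s.
With the tool pointing down it reaches from about 0.425 to 0.875 m from the base axis. Payload 8.4 kg.
Tool frame: the origin (TCP) lies midway between the tips of the shut fingers; the grasp point (between the pads) lies 19 mm behind it (r.grip_depth is the distance from the TCP to the grasp point, in m); z points along the fingers, y is the line along which they close (so a half turn about z gives the same grasp; the last joint's range is limited). The gripper opens to 87 mm and grips with 3 to 60 N. Pads are 19 mm wide; open, the fingers measure 117 mm over their backs; the gripper's body (75 mm by 190 mm) begins 51 mm behind the grasp point.
Start: joints at [1.178, 0.333, 0.04, 1.465, -0.013, 1.343, -0.059], TCP at [0.188, -0.622, 0.223] pointing down, gripper open.
Joint ranges: [-2.58, 2.58], [-0.38, 2.09], [-1.3, 1.39], [0.25, 2.4], [-1.5, 4.64], [0.08, 2.09], [-2.65, 2.65]. Speed limits (rad/s): [2.22, 2.22, 2.79, 2.79, 3.14, 3.14, 3.14].

## Interface

Orientations are given as a unit quaternion [x, y, z, w].
In Python, from bench import r, eyes, workorder gives the robot as it stands.
- The arm moves only by the tool carry_out, never from a script. Its argument "targets" is a list of rows, each a list of 7 numbers: the turn, a rotation vector about the tool's x, y, z in degrees, then the shift along the tool's x, y, z in m, then the opening, from 0 (shut) to 1 (fully open). A call has exactly 8 rows; each row shifts and turns the commanded pose from where the row before left it, along the tool's axes as they then stand; what a row does not reach is not made up. A row lasts 1/12 s, in which the tool goes at most 41.7 mm and 7.16 degrees, less where a joint would pass 70% of its speed; a pose out of reach is approached as far as the arm can. A call with a gripper value outside its range is refused whole. The fingers move at their own pace and stop on an object; "squeeze" is the grip in N (left out, the last holds). Time passes only in rows, so rows that do not move let the fingers close, or fill a call up. It gives the time, the measured TCP pose, the force, the opening and the grip force at its end, in the units of the state.
- r.get_state(): the state, without advancing time (a new reading comes with each control period).
- eyes.camera(name): name is "scene" or "top"; returns the picture (420x560x3 uint8, red, green, blue); there is no depth.
- eyes.camera_params(name): a dict with "fovy" (degrees; the focal length in pixels is half the picture's height over the tangent of half this angle, whatever the lens; pixels are square), "cx", "cy" (the principal point, pixels), "extrinsics" (4x4, takes a point from camera to world coordinates). Camera axes: x right, y up, looking along -z (the intrinsics and any distortion apply to the point x, -y, -z); pixel columns grow to the right and rows downward; lengths in m; the calibration is good to about 2 mm. A picture is of the moment at which its call begins. camera_params takes no time and is no camera call.
- workorder.hand_in(): hands the job in; it is judged then, once.
The state is a dict: "time_s": time; "joint_positions": joint angles; "dq": joint speeds; "joint_torque": joint torques, N m; "tcp_pos": TCP position; "ee_rot": TCP orientation; "ft_force": force on the tool from outside, world axes, zero at the start; "wrist_torque": the same for the moment, N m; "width": finger opening in m; "finger_force": force on a finger pad.
Only numpy, scipy, OpenCV 4.12 (cv2) and the standard library are available. Lean on these libraries where they do the work, as an engineer would, in place of code of your own. Each camera call takes 0.05 s, during which the arm holds its last target. There are 200 camera calls.

## Working session

There is one attempt and no reset: what is moved stays moved. The work goes in short steps, Python scripts to look and compute and a tool call to move; the robot and the scene stay as the last step left them, time stands still between calls to the robot, and variables do not carry over. Pictures are saved under pics/ and viewed, at most 15 in all, crops included, and the job is handed in when it is done.

Besides the shell and the picture viewer there is one more tool, called after "Call:" by a JSON object that holds its "fn" and its "kwargs". carry_out: Moves the arm, as the interface text tells. Its arguments: {"type":"object","properties":{"targets":{"type":"array"},"squeeze":{"type":"number"}},"required":["targets"]}

```bash
ls; mkdir -p pics; python3 - <<'E'
from bench import r, eyes, workorder
import cv2, numpy as np
s=r.get_state(); print(s)
for n in ("scene","top"):
    p=eyes.camera_params(n); print(n,p)
    cv2.imwrite(f"pics/{n}0.png",cv2.resize(eyes.camera(n)[:,:,::-1],(800,600),interpolation=cv2.INTER_CUBIC))
    
E
```

```text
pics
{'time_s': 0.0, 'joint_positions': array([ 1.1778031 ,  0.33390238,  0.03988107,  1.46629694, -0.01341468,
        1.34326681, -0.05850879]), 'dq': array([-0.0009134 , -0.00163151, -0.00239165,  0.00101936,  0.00020812,
       -0.00027318,  0.00048326]), 'joint_torque': array([-8.69622072e-04, -6.56366014e+01,  1.33536503e+00, -4.03795481e+01,
       -5.95553708e-02,  4.48434998e-02,  1.12972461e-04]), 'tcp_pos': array([ 0.18806607, -0.62170691,  0.2216523 ]), 'ee_rot': array([ 9.89232435e-01,  1.46350756e-01, -1.65465691e-04, -7.86454435e-04]), 'ft_force': array([-0.51703407, -0.74290284, -0.73231354]), 'wrist_torque': array([0.02038889, 0.02305621, 0.00810537]), 'finger_force': 0.0, 'width': 0.08683968680005459}
scene {'fovy': 47.59261258979703, 'cx': 272.5063663307931, 'cy': 202.87493678973726, 'extrinsics': array([[-0.55465773, -0.49273267,  0.6704993 ,  1.17250712],
       [ 0.83200219, -0.31750158,  0.45493417,  0.39577604],
       [-0.01127634,  0.81018964,  0.58605937,  0.71670439],
       [ 0.        ,  0.        ,  0.        ,  1.        ]])}
top {'fovy': 50.950594450514615, 'cx': 283.9744544153952, 'cy': 211.4149980965577, 'extrinsics': array([[ 0.02889549,  0.99315284, -0.11319224,  0.31874296],
       [-0.99947997,  0.03032808,  0.01095444, -0.09408897],
       [ 0.01431233,  0.11281685,  0.99351272,  1.17647329],
       [ 0.        ,  0.        ,  0.        ,  1.        ]])}
```

View pics/scene0.png

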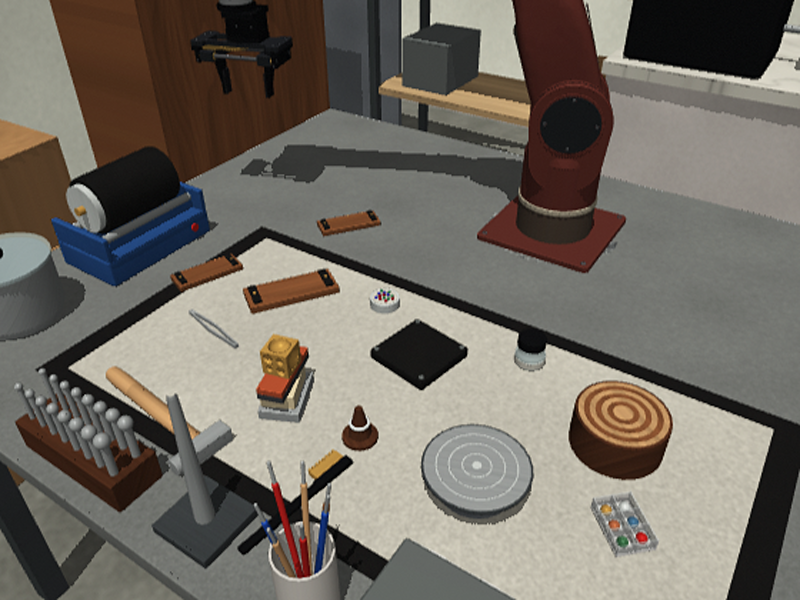

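View pics/top0.png

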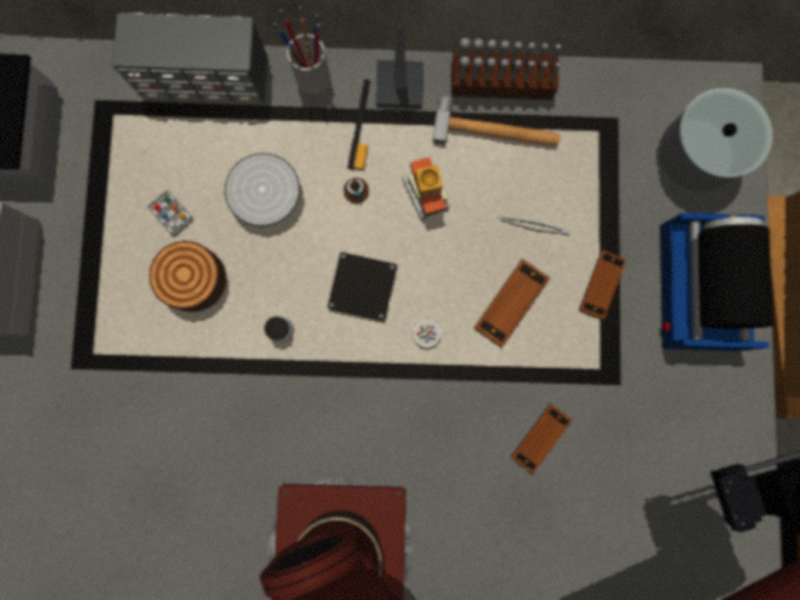

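```bash
cat > h.py <<'E'
from bench import r, eyes, workorder
import cv2, numpy as np
def cam(n):
    p=eyes.camera_params(n); f=210/np.tan(np.radians(p['fovy']/2)); return f,p['cx'],p['cy'],np.array(p['extrinsics'])
def ray(n,uv,z):
    f,cx,cy,E=cam(n); uv=np.atleast_2d(np.asarray(uv,float))
    d=np.c_[(uv[:,0]-cx)/f,-(uv[:,1]-cy)/f,-np.ones(len(uv))]@E[:3,:3].T
    o=E[:3,3]; return o+d*((z-o[2])/d[:,2])[:,None]
def proj(n,P):
    f,cx,cy,E=cam(n); q=(np.atleast_2d(P)-E[:3,3])@E[:3,:3]
    return np.c_[cx+f*q[:,0]/-q[:,2],cy-f*q[:,1]/-q[:,2]]
def blobs(m,amin=60):
    c,_=cv2.findContours(m.astype(np.uint8)*255,cv2.RETR_EXTERNAL,cv2.CHAIN_APPROX_NONE)
    return [k[:,0,:].astype(float) for k in c if cv2.contourArea(k)>amin]
def rect(n,pts,z):
    w=ray(n,pts,z)[:,:2]*1000; (c,s,a)=cv2.minAreaRect(w.astype(np.float32))
    if s[0]<s[1]: s=s[::-1]; a+=90
    return np.round(c,1),np.round(s,1),round((a+90)%180-90,1)
E
python3 - <<'E'
from h import *
ims={n:eyes.camera(n) for n in ("top","scene")}
for n in ims: np.save(n+".npy",ims[n])
for n,z0 in (("top",0),("scene",0)):
    hsv=cv2.cvtColor(ims[n],cv2.COLOR_RGB2HSV); H,S,V=cv2.split(hsv)
    for lab,m,z in (("dark",V<45,.02),("brown",((H<22)&(S>100)&(V>40)),.015),("grayplate",((S<40)&(V>95)&(V<175)),.04)):
        for b in blobs(m,200):
            c,s,a=rect(n,b,z)
            if 0.3<c[0]/1000<1 and abs(c[1])<700 and max(s)<220: print(n,lab,b.mean(0).round(),c,s,a)
a=cv2.resize(ims["top"][95:170,265:335],None,fx=5.5,fy=5.5,interpolation=cv2.INTER_CUBIC)
b=cv2.resize(ims["scene"][225:300,165:235],None,fx=5.5,fy=5.5,interpolation=cv2.INTER_CUBIC)
cv2.imwrite("pics/pile.png",np.hstack([a,b])[:,:,::-1])
E
```

```text
top dark [253. 201.] [477.4 -24.6] [103.2 101.5] -10.3
top dark [483. 117.] [ 721.9 -641.6] [143.9  78.3] 49.5
top dark [348.  62.] [ 863.3 -281.7] [191.7  61.7] 77.5
top dark [181.  44.] [905.6 191.1] [155.5  37.7] -0.3
top dark [56. 11.] [982.4 543.6] [167.8  76.2] -87.8
top brown [358. 212.] [ 456.9 -303.7] [159.5  62.6] -33.8
top brown [422. 199.] [ 496.8 -475.2] [127.6  52.4] -20.1
top brown [129. 192.] [489.8 305.6] [129.2 124.1] 55.4
top brown [300. 129.] [ 677.  -144.8] [107.7  49.9] 16.8
top brown [352.  91.] [ 789.7 -285.3] [213.7  31.5] 82.1
top brown [354.  51.] [ 909.6 -286.5] [203.6  72.6] 89.9
top grayplate [374. 157.] [ 598.8 -341.1] [132.8  21.2] 80.3
top grayplate [118. 147.] [602.4 332.1] [80.4 55. ] 43.3
top grayplate [183. 132.] [651.4 167.7] [141.5 139.3] -54.6
top grayplate [304.  62.] [ 840.8 -139.5] [173.2  78.7] 3.1
top grayplate [251.  53.] [872.3  -7.9] [124.7 110.5] -88.0
top grayplate [197.  53.] [871.8 136.5] [117.5  48. ] 7.6
scene dark [248. 387.] [823.9  99.6] [85.2 29. ] 89.4
scene dark [144. 380.] [905.6 -46.8] [120.   64.1] -44.0
scene dark [229. 
[... 578 characters left out ...]
9 -295.2] [160.2  76.5] -33.6
scene brown [146. 189.] [ 502.3 -464.6] [126.7  63.4] -20.4
scene grayplate [ 82. 409.] [982.7 -79.8] [130.9  67.6] -56.7
scene grayplate [293. 408.] [802.3 189.9] [177.3  72.7] -56.7
scene grayplate [436. 367.] [632.8 348.1] [78.8 56.9] 43.7
scene grayplate [ 36. 365.] [ 983.5 -213.4] [144.9  42. ] 75.4
scene grayplate [554. 379.] [541.5 517. ] [192.9  24.5] 0.1
scene grayplate [334. 326.] [648.6 167.6] [138.1 133.5] 24.2
scene grayplate [147. 304.] [ 797.9 -150.8] [56.  30.3] -6.8
scene grayplate [203. 283.] [ 685.8 -113.7] [99.9 62.6] 27.5
scene grayplate [370. 251.] [431.9 141. ] [55.1 46.1] 23.2
scene grayplate [150. 230.] [ 634.9 -307.6] [136.6  19.3] 76.7
```

View pics/pile.png

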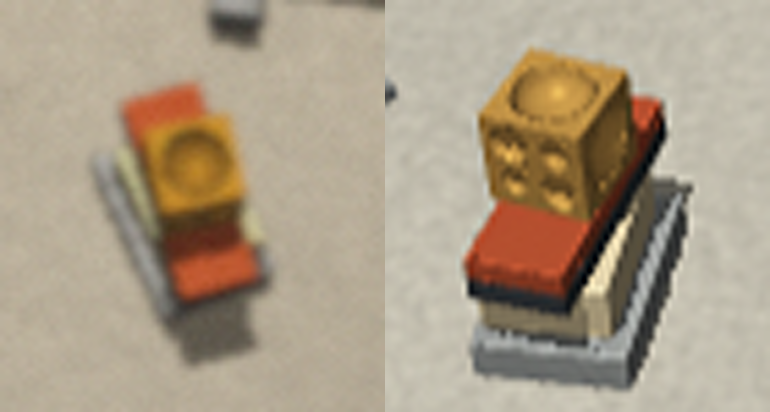

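```bash
python3 - <<'E'
from h import *
def T(l,z): return (ray("top",np.array(l)/5.5+[265,95]-.4,z)[:,:2]*1000)
def S(l,z): return (ray("scene",(np.array(l)-[385,0])/5.5+[165,225]-.4,z)[:,:2]*1000)
def show(n,w):
    w=np.array(w); d=np.diff(w,axis=0); print(n,w.round().tolist(),'mean',w.mean(0).round(1),'len',np.hypot(*d.T).round(),'ang',np.degrees(np.arctan2(d[:,1],d[:,0])).round())
show('cubeT',T([(148,121),(232,116),(242,193),(160,208)],.103))
show('cubeS',S([(533,50),(630,70),(592,130),(482,113)],.103))
show('stoneT',T([(125,103),(200,85),(262,275),(180,298)],.063))
show('stoneS',S([(468,265),(565,287),(665,103)],.063))
show('steelT',T([(97,160),(172,312)],.018))
show('steelS',S([(475,337),(630,354),(690,187)],.018))
show('brickS',S([(482,330),(590,345)],.018))
show('brickS',S([(610,292),(655,195)],.043))
show('coneT',T([(240,5)],.05)); show('cone',ray("scene",[(251.5,306)],.0)[:,:2]*1000)
show('holderblackS',ray("scene",[(143,204)],.0)[:,:2]*1000)
E
```

```text
cubeT [[681.0, -118.0], [685.0, -156.0], [649.0, -162.0], [641.0, -124.0]] mean [ 664.  -140.1] len [39. 36. 38.] ang [ -85. -171.  103.]
cubeS [[648.0, -159.0], [637.0, -122.0], [670.0, -112.0], [684.0, -151.0]] mean [ 659.8 -136.2] len [39. 34. 42.] ang [106.  17. -70.]
stoneT [[703.0, -108.0], [713.0, -143.0], [622.0, -174.0], [610.0, -136.0]] mean [ 662.  -140.3] len [37. 97. 40.] ang [ -74. -161.  108.]
stoneS [[717.0, -135.0], [706.0, -99.0], [610.0, -132.0]] mean [ 677.7 -121.8] len [ 38. 102.] ang [ 106. -161.]
steelT [[689.0, -95.0], [614.0, -134.0]] mean [ 651.8 -114.7] len [85.] ang [-153.]
steelS [[712.0, -143.0], [687.0, -90.0], [605.0, -128.0]] mean [ 668.2 -120.4] len [59. 90.] ang [ 115. -155.]
brickS [[708.0, -144.0], [692.0, -105.0]] mean [ 699.8 -124.4] len [42.] ang [113.]
brickS [[685.0, -98.0], [636.0, -118.0]] mean [ 660.6 -108. ] len [52.] ang [-159.]
coneT [[758.0, -162.0]] mean [ 758.5 -161.9] len [] ang []
cone [[665.0, -2.0]] mean [664.6  -2.5] len [] ang []
holderblackS [[537.0, -438.0]] mean [ 537.2 -438. ] len [] ang []
```

```bash
cat >> h.py <<'E'
from scipy.spatial.transform import Rotation as Ro
def go(x,y,z,yaw):
    "turn about tool z first, then shift (mm)"
    s=r.get_state(); R=Ro.from_quat(s['ee_rot']).as_matrix(); p=s['tcp_pos']*1000
    psi=np.degrees(np.arctan2(R[1,0],R[0,0])); t=psi-yaw; t=(t+90)%180-90
    R2=R@Ro.from_euler('z',t,degrees=True).as_matrix()
    print('t',round(s['time_s'],2),'at',p.round(1),'yaw',psi.round(1),'tilt',R[:,2].round(3),'w',round(s['width']*1000,1),'| turn',t.round(2),'shift',(R2.T@(np.array([x,y,z])-p)).round(1),'F',s['ft_force'].round(1),'grip',round(float(s['finger_force']),1))
E
python3 -c "
from h import *
go(662,-138,200,12)
im=np.load('top.npy');hsv=cv2.cvtColor(im,cv2.COLOR_RGB2HSV);H,S,V=cv2.split(hsv)
print(hsv[124,300],hsv[115,293],hsv[145,303])
for lab,m,z,a in (('stump',(H<22)&(S>100)&(V>40),.06,1500),('pad',V<45,.02,800),('plate',(S<40)&(V>95)&(V<175),.04,1500),('holder',(H<22)&(S>100)&(V>40),.015,900)):
    for b in blobs(m,a):
        e=cv2.fitEllipse(b.astype(np.float32)); print(lab,b.mean(0).round(),rect('top',b,z),'ell',np.round(e[0],1),(ray('top',[e[0]],z)*1000).round(1))
"
```

```text
t 0.2 at [ 188.1 -621.9  222. ] yaw 16.8 tilt [-0.     0.001 -1.   ] w 86.7 | turn 4.83 shift [ 564.1 -374.8   22.3] F [-0.   0.9 -0.7] grip 0.0
[ 19 194 177] [  8 189 194] [  8 190 192]
stump [239. 369.] (array([32.5, -4.5]), array([222. , 183.7]), 89.8) ell [242.6 375.1] [[ 40.6 -16.9  60. ]]
stump [129. 192.] (array([483.2, 290.1]), array([124.2, 119.3]), 55.4) ell [128.9 192.3] [[483.  290.1  60. ]]
stump [550. 212.] (array([ 465.6, -784.6]), array([411.2,  58. ]), -2.4) ell [549.1 188.8] [[ 525.6 -790.4   60. ]]
pad [236. 398.] (array([-11.9,   8.8]), array([248.6, 128.4]), -88.6) ell [234.3 397.6] [[-24.7   4.5  20. ]]
pad [535. 370.] (array([  62.9, -756.4]), array([239.8, 163.7]), 5.0) ell [529.9 367.6] [[  67.8 -747.4   20. ]]
pad [253. 201.] (array([477.4, -24.6]), array([103.2, 101.5]), -10.3) ell [253.3 200.5] [[477.2 -24.8  20. ]]
pad [514. 195.] (array([ 515.7, -719.3]), array([197.3, 139.4]), 2.3) ell [514.1 194.8] [[ 514.1 -720.4   20. ]]
pad [397. 107.] (array([ 687.1, -343.9]), array([315.8, 262.2]), 89.7) ell [443.3  78.5] [[ 831.4 -534.    20. ]]
pad [205. 184.] (
[... 620 characters left out ...]
[[473.7 -34.3  40. ]]
plate [124.  29.] (array([935.1, 318.5]), array([225.7, 102.3]), 89.4) ell [136.7  29.2] [[932.6 306.7  40. ]]
holder [220. 399.] (array([-34.8,  45.4]), array([175.,  60.]), -66.8) ell [216.3 401.4] [[-36.4  49.8  15. ]]
holder [239. 369.] (array([20.9, -0.9]), array([230.9, 191.1]), 89.8) ell [242.6 375.1] [[ 29.4 -13.8  15. ]]
holder [358. 212.] (array([ 456.9, -303.7]), array([159.5,  62.6]), -33.8) ell [357.8 211.8] [[ 456.2 -303.2   15. ]]
holder [129. 192.] (array([489.8, 305.6]), array([129.2, 124.1]), 55.4) ell [128.9 192.3] [[489.6 305.6  15. ]]
holder [550. 212.] (array([ 471.5, -812.4]), array([427.8,  60.4]), -2.4) ell [549.1 188.8] [[ 534.  -818.5   15. ]]
```

Call:
{"fn": "carry_out", "kwargs": {"targets": [[0,0,0.6,0.015,-0.008,0,1],[0,0,0.6,0.025,-0.014,0,1],[0,0,0.6,0.03,-0.0165,0,1],[0,0,0.6,0.03,-0.0165,0,1],[0,0,0.6,0.03,-0.0165,0,1],[0,0,0.6,0.03,-0.0165,0,1],[0,0,0.6,0.03,-0.0165,0,1],[0,0,0.6,0.03,-0.0165,0,1]]}}

```text
time_s: 0.87
tcp_pos: [0.3716, -0.4484, 0.2226]
ee_rot: [0.995, 0.104, -0.0, 0.0]
ft_force: [0.3, 0.0, -0.1]
width: 0.0868
finger_force: 0.0
```

Call:
{"fn": "carry_out", "kwargs": {"targets": [[0,0,0,0.03,-0.0165,0,1],[0,0,0,0.03,-0.0165,0,1],[0,0,0,0.03,-0.0165,0,1],[0,0,0,0.03,-0.0165,0,1],[0,0,0,0.03,-0.0165,0,1],[0,0,0,0.03,-0.0165,0,1],[0,0,0,0.03,-0.0165,0,1],[0,0,0,0.03,-0.0165,0,1]]}}

```text
time_s: 1.53
tcp_pos: [0.5789, -0.2694, 0.2225]
ee_rot: [0.995, 0.105, -0.0, -0.0]
ft_force: [0.5, -0.5, -0.5]
width: 0.0868
finger_force: 0.0
```

```bash
python3 -c "
from h import *
go(662,-138,160,12)"
```

```text
t 1.53 at [ 578.9 -269.4  222.5] yaw 12.0 tilt [-0.  0. -1.] w 86.8 | turn 0.02 shift [ 108.6 -111.2   62.5] F [ 0.5 -0.5 -0.5] grip 0.0
```

Call:
{"fn": "carry_out", "kwargs": {"targets": [[0,0,0,0.022,-0.022,0.005,1],[0,0,0,0.022,-0.022,0.01,1],[0,0,0,0.022,-0.022,0.015,1],[0,0,0,0.022,-0.022,0.015,1],[0,0,0,0.0135,-0.015,0.0125,1],[0,0,0,0.007,-0.008,0.005,1],[0,0,0,0,0,0,1],[0,0,0,0,0,0,1]]}}

```text
time_s: 2.2
tcp_pos: [0.6606, -0.1403, 0.1602]
ee_rot: [0.994, 0.105, -0.0, 0.0]
ft_force: [0.0, -0.6, 0.3]
width: 0.0868
finger_force: 0.0
```

```bash
python3 -c "
from h import *
go(662,-138,66,12)
a=eyes.camera('scene')[170:300,130:270]; b=eyes.camera('top')[80:170,250:347]
A=cv2.resize(a,(560,520),interpolation=cv2.INTER_CUBIC)
cv2.imwrite('pics/p2.png',A[:,:,::-1])
"
```

```text
t 2.2 at [ 660.6 -140.3  160.2] yaw 12.0 tilt [-0.001 -0.001 -1.   ] w 86.8 | turn 0.03 shift [ 1.9 -2.  94.2] F [ 0.  -0.6  0.3] grip 0.0
```

View pics/p2.png

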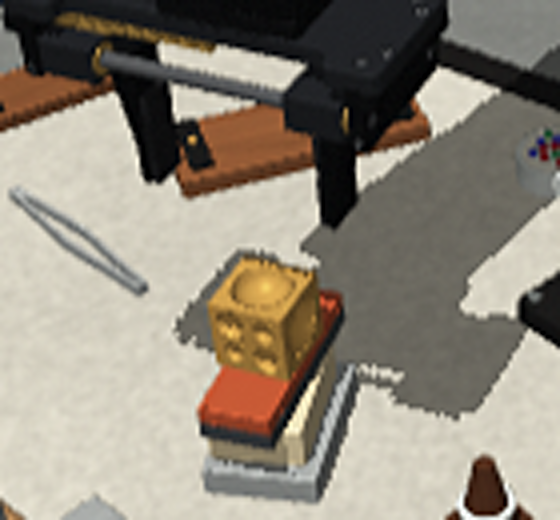

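```bash
python3 -c "
from h import *
print(proj('scene',[[.6606,-.1403,.1602]]))
R=Ro.from_quat(r.get_state()['ee_rot']).as_matrix()
for s in (-1,1): print(proj('scene',[np.array([.6606,-.1403,.1602])+s*.0434*R[:,1],np.array([.6606,-.1403,.1602])+s*.0584*R[:,1]]).round(1).tolist())
"
```

```text
[[191.26054517 217.70271702]]
[[211.4, 222.8], [218.5, 224.5]]
[[171.7, 212.8], [165.1, 211.1]]
```

Call:
{"fn": "carry_out", "kwargs": {"targets": [[0,0,0,0.001,-0.001,0.01,1],[0,0,0,0,0,0.018,1],[0,0,0,0,0,0.02,1],[0,0,0,0,0,0.018,1],[0,0,0,0,0,0.013,1],[0,0,0,0,0,0.009,1],[0,0,0,0,0,0.004,1],[0,0,0,0,0,0.001,1]]}}

```text
time_s: 2.97
tcp_pos: [0.6614, -0.1387, 0.0666]
ee_rot: [0.995, 0.105, -0.0, -0.0]
ft_force: [0.1, 0.5, 0.1]
width: 0.0872
finger_force: 0.0
```

Call:
{"fn": "carry_out", "kwargs": {"targets": [[0,0,0,0,0,0,1],[0,0,0,0,0,0,0.45],[0,0,0,0,0,0,0.3],[0,0,0,0,0,0,0.3],[0,0,0,0,0,0,0.3],[0,0,0,0,0,0,0.3],[0,0,0,0,0,0,0.3],[0,0,0,0,0,0,0.3]], "squeeze": 35}}

```text
time_s: 3.63
tcp_pos: [0.6617, -0.1383, 0.0671]
ee_rot: [0.994, 0.105, 0.0, -0.0]
ft_force: [0.2, 0.6, -0.5]
width: 0.0484
finger_force: 0.0
```

```bash
python3 -c "
from h import *
go(483,290,200,12)"
```

```text
t 3.63 at [ 661.7 -138.3   67.1] yaw 12.0 tilt [ 0.  0. -1.] w 48.4 | turn 0.03 shift [ -85.7 -456.  -132.9] F [ 0.2  0.6 -0.5] grip 0.0
```

Call:
{"fn": "carry_out", "kwargs": {"targets": [[0,0,0,0,0,0,0.3],[0,0,0,0,0,0,0.3],[0,0,0,0,0,0,0.3],[0,0,0,0,0,0,0.3],[0,0,0,0,0,0,0.3],[0,0,0,0,0,0,0.3],[0,0,0,0,0,-0.002,0.3],[0,0,0,0,0,-0.005,0.3]], "squeeze": 35}}

```text
time_s: 4.3
tcp_pos: [0.6604, -0.138, 0.0727]
ee_rot: [0.994, 0.105, -0.001, -0.0]
ft_force: [0.1, -0.5, -5.5]
width: 0.04
finger_force: 34.7
```

Call:
{"fn": "carry_out", "kwargs": {"targets": [[0,0,0,0,0,-0.01,0.3],[0,0,0,0,0,-0.015,0.3],[0,0,0,0,0,-0.02,0.3],[0,0,0,0,-0.008,-0.02,0.3],[0,0,0,-0.004,-0.015,-0.015,0.3],[0,0,0,-0.005,-0.025,-0.005,0.3],[0,0,0,-0.0055,-0.03,0,0.3],[0,0,0,-0.0055,-0.03,0,0.3]]}}

```text
time_s: 4.97
tcp_pos: [0.6193, -0.0362, 0.1604]
ee_rot: [0.995, 0.104, 0.001, 0.0]
ft_force: [0.2, 1.2, -5.5]
width: 0.0401
finger_force: 34.7
```

Call:
{"fn": "carry_out", "kwargs": {"targets": [[0,0,0,-0.0055,-0.03,0,0.3],[0,0,0,-0.0055,-0.03,0,0.3],[0,0,0,-0.0055,-0.03,0,0.3],[0,0,0,-0.0055,-0.03,0,0.3],[0,0,0,-0.0055,-0.03,0,0.3],[0,0,0,-0.0055,-0.03,0,0.3],[0,0,0,-0.0055,-0.03,0,0.3],[0,0,0,-0.0055,-0.03,0,0.3]]}}

```text
time_s: 5.63
tcp_pos: [0.5257, 0.1901, 0.16]
ee_rot: [0.994, 0.105, 0.0, 0.0]
ft_force: [1.3, 1.3, -5.5]
width: 0.0399
finger_force: 34.7
```

```bash
python3 -c "
from h import *
go(483,290,100,12)
im=eyes.camera('scene')
np.save('s1.npy',im)
H,S,V=cv2.split(cv2.cvtColor(im,cv2.COLOR_RGB2HSV))
# stump in scene: lower boundary + top disc
c=im[255:345,390:480]; A=cv2.resize(c,(400,400),interpolation=cv2.INTER_CUBIC)
t=eyes.camera('top'); np.save('t1.npy',t); p=t[95:175,260:340]; B=cv2.resize(p,(400,400),interpolation=cv2.INTER_CUBIC)
c=im[225:305,160:240]; C=cv2.resize(c,(400,400),interpolation=cv2.INTER_CUBIC)
cv2.imwrite('pics/p3.png',np.hstack([B,C])[:,:,::-1]); cv2.imwrite('pics/p3b.png',A[:,:,::-1])
"
```

```text
t 5.63 at [525.7 190.1 160. ] yaw 12.0 tilt [ 0.001 -0.    -1.   ] w 39.9 | turn 0.04 shift [ -21.  -106.7   59.9] F [ 1.3  1.3 -5.5] grip 34.7
```

View pics/p3.png

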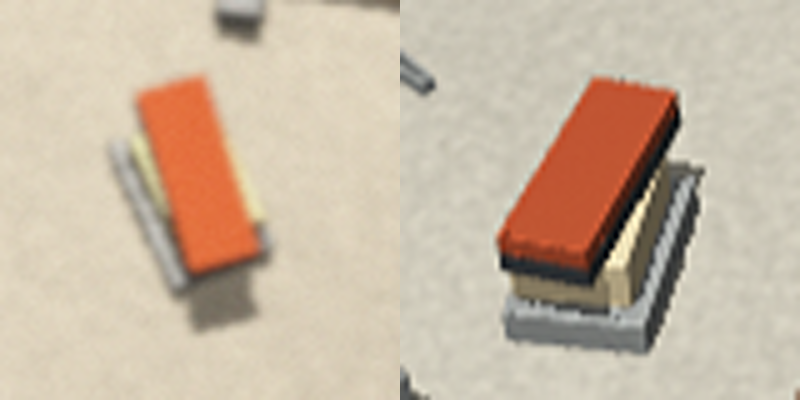

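```bash
python3 -c "
from h import *
for n,f in (('top','t1.npy'),('scene','s1.npy')):
    im=np.load(f);H,S,V=cv2.split(cv2.cvtColor(im,cv2.COLOR_RGB2HSV))
    for b in blobs((H<13)&(S>150)&(V>130),100): 
        q=rect(n,b,.063)
        if 80<q[1][0]<120: print(n,'stone',q)
im=np.load('scene.npy');H,S,V=cv2.split(cv2.cvtColor(im,cv2.COLOR_RGB2HSV))
m=cv2.morphologyEx(((H<22)&(S>80)&(V>95)).astype(np.uint8),cv2.MORPH_CLOSE,np.ones((3,3)))
for b in blobs(m,1000): print('stump S',rect('scene',b,.06))
m=(S<50)&(V>100)
for b in blobs((V<45),1000):
    hull=b; q=cv2.approxPolyDP(b.astype(np.float32),6,True)[:,0]; print('pad S',q.tolist(),(ray('scene',q,.02)*1000).round()[:,:2].tolist())
"
```

```text
top stone (array([ 214.1, -349.6]), array([80.1, 43.2]), -36.6)
top stone (array([ 660.3, -138.1]), array([99.1, 38.6]), 20.2)
scene stone (array([858.3,  37.7]), array([119.3,   6.8]), 52.7)
scene stone (array([ 665.9, -134.7]), array([104.1,  37.6]), 18.9)
stump S (array([483.6, 295.4]), array([118.1, 116.9]), 55.1)
stump S (array([-481.3, -451.9]), array([482.1, 296. ]), -90.0)
pad S [[0.0, 323.0], [0.0, 369.0], [26.0, 414.0], [39.0, 419.0], [48.0, 410.0]] [[969.0, -360.0], [1026.0, -267.0], [1050.0, -157.0], [1044.0, -132.0], [1027.0, -134.0]]
pad S [[290.0, 225.0], [260.0, 249.0], [295.0, 272.0], [326.0, 244.0]] [[427.0, -61.0], [535.0, -72.0], [554.0, 30.0], [441.0, 42.0]]
pad S [[121.0, 198.0], [26.0, 258.0], [90.0, 290.0], [93.0, 301.0], [121.0, 318.0], [121.0, 304.0], [46.0, 257.0], [127.0, 204.0]] [[567.0, -481.0], [835.0, -482.0], [821.0, -287.0], [838.0, -258.0], [837.0, -180.0], [813.0, -206.0], [809.0, -448.0], [577.0, -449.0]]
pad S [[147.0, 181.0], [164.0, 185.0], [161.0, 176.0], [186.0, 165.0], [362.0, 231.0], [368.0, 246.0], [382.0, 239.0], [541.0, 299.0], [509.0, 4
[... 580 characters left out ...]
1.0]] [[-697.0, -208.0], [-543.0, -250.0], [-331.0, -148.0], [-320.0, -88.0], [-471.0, -72.0], [-593.0, -112.0]]
pad S [[437.0, 38.0], [530.0, 54.0], [555.0, 0.0], [443.0, 0.0]] [[-1152.0, -229.0], [-1139.0, 181.0], [-2231.0, 124.0], [-1896.0, -436.0]]
pad S [[152.0, 1.0], [158.0, 22.0], [134.0, 27.0], [137.0, 42.0], [151.0, 45.0], [159.0, 65.0], [158.0, 40.0], [141.0, 32.0], [181.0, 35.0], [188.0, 68.0], [204.0, 26.0], [188.0, 25.0], [187.0, 3.0]] [[-975.0, -1929.0], [-658.0, -1565.0], [-526.0, -1605.0], [-358.0, -1405.0], [-361.0, -1315.0], [-188.0, -1093.0], [-433.0, -1341.0], [-482.0, -1508.0], [-550.0, -1302.0], [-226.0, -965.0], [-729.0, -1306.0], [-699.0, -1389.0], [-1048.0, -1710.0]]
```

Call:
{"fn": "carry_out", "kwargs": {"targets": [[0,0,0,-0.0045,-0.025,0,0.3],[0,0,0,-0.0045,-0.025,0,0.3],[0,0,0,-0.0045,-0.022,0.006,0.3],[0,0,0,-0.003,-0.015,0.01,0.3],[0,0,0,-0.002,-0.008,0.012,0.3],[0,0,0,0,0,0.01,0.3],[0,0,0,0,0,0.006,0.3],[0,0,0,0,0,0,0.3]]}}

```text
time_s: 6.4
tcp_pos: [0.4885, 0.2755, 0.1132]
ee_rot: [0.995, 0.104, -0.001, 0.001]
ft_force: [-0.3, -0.1, -5.4]
width: 0.0398
finger_force: 34.7
```

```bash
python3 -c "
from h import *
go(483,290,65,12)"
```

```text
t 6.4 at [488.5 275.5 113.2] yaw 11.9 tilt [-0.002 -0.002 -1.   ] w 39.8 | turn -0.06 shift [ -2.3 -15.4  48.2] F [-0.3 -0.1 -5.4] grip 34.7
```

Call:
{"fn": "carry_out", "kwargs": {"targets": [[0,0,0,-0.001,-0.006,0.006,0.3],[0,0,0,-0.001,-0.007,0.01,0.3],[0,0,0,-0.0005,-0.0045,0.01,0.3],[0,0,0,0,0,0.008,0.3],[0,0,0,0,0,0.005,0.3],[0,0,0,0,0,0.003,0.3],[0,0,0,0,0,0.001,0.3],[0,0,0,0,0,0,0.3]]}}

```text
time_s: 7.07
tcp_pos: [0.4827, 0.2942, 0.0719]
ee_rot: [0.995, 0.105, -0.0, 0.0]
ft_force: [-0.0, 0.2, -5.4]
width: 0.0399
finger_force: 34.7
```

```bash
python3 -c "
from h import *
go(483,292.5,64,12)"
```

```text
t 7.07 at [482.7 294.2  71.9] yaw 12.0 tilt [-0. -0. -1.] w 39.9 | turn 0.01 shift [-0.   1.7  7.9] F [-0.   0.2 -5.4] grip 34.7
```

Call:
{"fn": "carry_out", "kwargs": {"targets": [[0,0,0,0,0,0.001,0.3],[0,0,0,0,0,0.001,0.3],[0,0,0,0,0,0.001,0.3],[0,0,0,0,0,0.001,0.3],[0,0,0,0,0,0.0005,0.3],[0,0,0,0,0,0.0005,0.3],[0,0,0,0,0,0,0.3],[0,0,0,0,0,0,0.3]]}}

```text
time_s: 7.73
tcp_pos: [0.4825, 0.2944, 0.0671]
ee_rot: [0.994, 0.105, 0.0, -0.0]
ft_force: [1.0, 0.7, -6.0]
width: 0.0397
finger_force: 34.7
```

```bash
python3 -c "
from h import *
go(483,292.5,64,12)"
```

```text
t 7.73 at [482.5 294.4  67.1] yaw 12.0 tilt [-0.  0. -1.] w 39.7 | turn 0.03 shift [0.1 2.  3.1] F [ 1.   0.7 -6. ] grip 34.7
```

Call:
{"fn": "carry_out", "kwargs": {"targets": [[0,0,0,0,0.001,0.0005,0.3],[0,0,0,0,0.0008,0.0005,0.3],[0,0,0,0,0,0.0005,0.3],[0,0,0,0,0,0.0005,0.3],[0,0,0,0,0,0.0005,0.3],[0,0,0,0,0,0,0.3],[0,0,0,0,0,0,0.3],[0,0,0,0,0,0,0.3]]}}

```text
time_s: 8.4
tcp_pos: [0.4829, 0.2927, 0.0646]
ee_rot: [0.994, 0.105, 0.0, -0.0]
ft_force: [0.1, -0.2, -5.7]
width: 0.0398
finger_force: 34.7
```

```bash
python3 -c "
from h import *
go(483,292.5,64,12)"
```

```text
t 8.4 at [482.9 292.7  64.6] yaw 12.0 tilt [-0.  0. -1.] w 39.8 | turn 0.04 shift [0.1 0.2 0.6] F [ 0.1 -0.2 -5.7] grip 34.7
```

Call:
{"fn": "carry_out", "kwargs": {"targets": [[0,0,0,0,0,0.0005,0.3],[0,0,0,0,0,0.0003,0.3],[0,0,0,0,0,0.0003,0.3],[0,0,0,0,0,0.0003,0.3],[0,0,0,0,0,0,0.3],[0,0,0,0,0,0,0.3],[0,0,0,0,0,0,0.3],[0,0,0,0,0,0,0.3]]}}

```text
time_s: 9.07
tcp_pos: [0.483, 0.2927, 0.064]
ee_rot: [0.994, 0.105, 0.0, 0.0]
ft_force: [-4.2, -3.0, 5.8]
width: 0.0399
finger_force: 34.7
```

Call:
{"fn": "carry_out", "kwargs": {"targets": [[0,0,0,0,0,-0.0003,0.3],[0,0,0,0,0,0,0.5],[0,0,0,0,0,0,0.7],[0,0,0,0,0,0,0.9],[0,0,0,0,0,0,0.9],[0,0,0,0,0,0,0.9],[0,0,0,0,0,0,0.9],[0,0,0,0,0,-0.005,0.9]]}}

```text
time_s: 9.73
tcp_pos: [0.4824, 0.2923, 0.0678]
ee_rot: [0.994, 0.105, -0.001, 0.0]
ft_force: [-1.4, -0.2, -0.6]
width: 0.074
finger_force: 0.0
```

Call:
{"fn": "carry_out", "kwargs": {"targets": [[0,0,0,0,0,-0.01,0.9],[0,0,0,0,0,-0.015,0.9],[0,0,0,0,0,-0.02,0.9],[0,0,0,0,0,-0.02,0.9],[0,0,0,0.002,0.01,-0.02,0.9],[0,0,0,0.005,0.025,-0.01,0.9],[0,0,0,0.006,0.03,0,0.9],[0,0,0,0.006,0.03,0,0.9]]}}

```text
time_s: 10.4
tcp_pos: [0.5221, 0.2036, 0.1658]
ee_rot: [0.994, 0.106, 0.001, -0.0]
ft_force: [0.8, -0.3, -1.1]
width: 0.0782
finger_force: 0.0
```

Call:
{"fn": "carry_out", "kwargs": {"targets": [[0,0,-1,0.006,0.032,0,0.9],[0,0,-1,0.006,0.032,0,0.9],[0,0,-1,0.006,0.032,0,0.9],[0,0,-1,0.006,0.032,0,0.9],[0,0,-1,0.006,0.032,0,0.9],[0,0,-1,0.006,0.032,0,0.9],[0,0,-1,0.006,0.032,0,0.9],[0,0,0,0.006,0.032,0,0.9]]}}

```text
time_s: 11.07
tcp_pos: [0.6367, -0.0315, 0.1648]
ee_rot: [0.986, 0.166, 0.001, 0.0]
ft_force: [-0.1, 0.2, 0.2]
width: 0.0786
finger_force: 0.0
```

```bash
python3 -c "
from h import *
go(663,-136.5,48,19.2)
im=eyes.camera('scene'); c=im[235:345,390:490]; cv2.imwrite('pics/p4.png',cv2.resize(c,(500,550),interpolation=cv2.INTER_CUBIC)[:,:,::-1])"
```

```text
t 11.07 at [636.7 -31.5 164.8] yaw 19.1 tilt [ 0.001  0.    -1.   ] w 78.6 | turn -0.1 shift [ -9.8 107.8 116.8] F [-0.1  0.2  0.2] grip 0.0
```

View pics/p4.png

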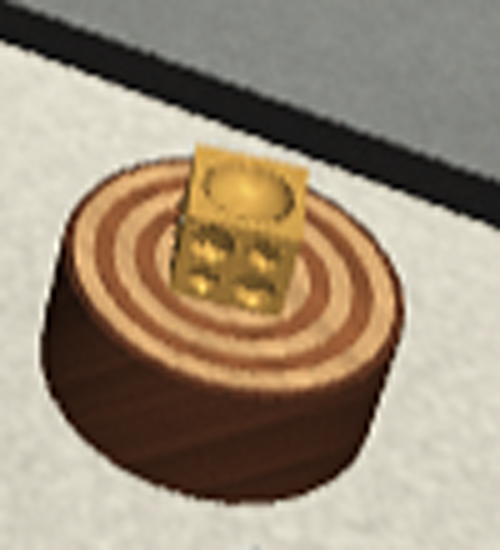

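Call:
{"fn": "carry_out", "kwargs": {"targets": [[0,0,0,-0.002,0.03,0,0.9],[0,0,0,-0.002,0.025,0,0.9],[0,0,0,-0.002,0.02,0.005,0.9],[0,0,0,-0.002,0.012,0.012,0.9],[0,0,0,-0.001,0.008,0.018,0.9],[0,0,0,0,0.004,0.018,0.9],[0,0,0,0,0,0.012,0.9],[0,0,0,0,0,0,0.9]]}}

```text
time_s: 11.78
tcp_pos: [0.6578, -0.1255, 0.0952]
ee_rot: [0.986, 0.166, -0.002, -0.001]
ft_force: [-0.5, 0.5, -0.3]
width: 0.0785
finger_force: 0.0
```

```bash
python3 -c "
from h import *
go(663,-136.5,47,19.2)"
```

```text
t 11.78 at [ 657.8 -125.5   95.2] yaw 19.1 tilt [-0.005  0.001 -1.   ] w 78.5 | turn -0.14 shift [ 1.5 12.2 48.1] F [-0.5  0.5 -0.3] grip 0.0
```

Call:
{"fn": "carry_out", "kwargs": {"targets": [[0,0,0,0.001,0.006,0.004,0.9],[0,0,0,0.0005,0.006,0.006,0.9],[0,0,0,0,0,0.01,0.9],[0,0,0,0,0,0.01,0.9],[0,0,0,0,0,0.009,0.9],[0,0,0,0,0,0.005,0.9],[0,0,0,0,0,0.002,0.6],[0,0,0,0,0,0,0.6]]}}

```text
time_s: 12.45
tcp_pos: [0.6647, -0.137, 0.0517]
ee_rot: [0.986, 0.165, -0.001, -0.0]
ft_force: [-0.3, -0.1, 0.8]
width: 0.0716
finger_force: 0.0
```

```bash
python3 -c "
from h import *
go(663,-136.5,47,19.2)"
```

```text
t 12.45 at [ 664.7 -137.    51.7] yaw 19.1 tilt [-0.001  0.    -1.   ] w 71.6 | turn -0.15 shift [-1.4 -1.   4.7] F [-0.3 -0.1  0.8] grip 0.0
```

Call:
{"fn": "carry_out", "kwargs": {"targets": [[0,0,0,-0.001,-0.001,0.002,0.5],[0,0,0,0,0,0.0015,0.3],[0,0,0,0,0,0,0.3],[0,0,0,0,0,0,0.3],[0,0,0,0,0,0,0.3],[0,0,0,0,0,0,0.3],[0,0,0,0,0,0,0.3],[0,0,0,0,0,0,0.3]], "squeeze": 30}}

```text
time_s: 13.12
tcp_pos: [0.664, -0.1368, 0.0493]
ee_rot: [0.986, 0.165, 0.0, 0.0]
ft_force: [-0.3, 0.5, 1.6]
width: 0.0379
finger_force: 30.0
```

Call:
{"fn": "carry_out", "kwargs": {"targets": [[0,0,0,0,0,0,0.3],[0,0,0,0,0,0,0.3],[0,0,0,0,0,0,0.3],[0,0,0,0,0,0,0.3],[0,0,0,0,0,0,0.3],[0,0,0,0,0,0,0.3],[0,0,0,0,0,0,0.3],[0,0,0,0,0,0,0.3]]}}

```text
time_s: 13.78
tcp_pos: [0.664, -0.1368, 0.0492]
ee_rot: [0.986, 0.165, 0.0, 0.0]
ft_force: [-0.0, -0.3, 5.0]
width: 0.038
finger_force: 30.0
```

```bash
python3 -c "
from h import *
go(456.5,-303.5,120,-33.8)"
```

```text
t 13.78 at [ 664.  -136.8   49.2] yaw 19.0 tilt [ 0. -0. -1.] w 38.0 | turn 52.82 shift [-79.7 254.  -70.8] F [-0.  -0.3  5. ] grip 30.0
```

Call:
{"fn": "carry_out", "kwargs": {"targets": [[0,0,0,0,0,-0.003,0.3],[0,0,0,0,0,-0.006,0.3],[0,0,0,0,0,-0.012,0.3],[0,0,0,0,0,-0.02,0.3],[0,0,0,0,0,-0.02,0.3],[0,0,3,0,0,-0.015,0.3],[0,0,5,0,0,-0.005,0.3],[0,0,6,0,0,0,0.3]]}}

```text
time_s: 14.45
tcp_pos: [0.665, -0.1367, 0.1332]
ee_rot: [0.999, 0.042, 0.002, 0.0]
ft_force: [-0.1, 1.1, -2.6]
width: 0.0373
finger_force: 30.0
```

Call:
{"fn": "carry_out", "kwargs": {"targets": [[0,0,6,0,0,0,0.3],[0,0,6,0,0,0,0.3],[0,0,6,0,0,0,0.3],[0,0,6,0,0,0,0.3],[0,0,6,0,0,0,0.3],[0,0,5,0,0,0,0.3],[0,0,3,0,0,0,0.3],[0,0,0.8,0,0,0,0.3]]}}

```text
time_s: 15.12
tcp_pos: [0.6639, -0.1364, 0.1307]
ee_rot: [0.957, -0.292, 0.0, -0.0]
ft_force: [-0.7, 0.4, -2.5]
width: 0.0375
finger_force: 30.0
```

```bash
python3 -c "
from h import *
go(456.5,-303.5,120,-33.8); print(r.get_state()['joint_positions'].round(2))
im=eyes.camera('scene');np.save('s2.npy',im); t=eyes.camera('top');np.save('t2.npy',t)
print(proj('scene',[[.664,-.137,.12]]),proj('top',[[.664,-.137,.03]]))
c=im[185:305,150:270]; d=t[90:170,255:335]
cv2.imwrite('pics/p5.png',np.hstack([cv2.resize(c,(400,400),interpolation=cv2.INTER_CUBIC),cv2.resize(im[150:230,150:250],(400,400),interpolation=cv2.INTER_CUBIC)])[:,:,::-1])"
```

```text
t 15.12 at [ 663.9 -136.4  130.7] yaw -33.9 tilt [ 0.  0. -1.] w 37.5 | turn -0.1 shift [-79.3 254.3  10.6] F [-0.7  0.4 -2.5] grip 30.0
[ 0.25  0.45 -0.15  1.49  0.07  1.2  -2.07]
[[193.65299316 235.40159925]] [[297.60827036 132.03853346]]
```

View pics/p5.png

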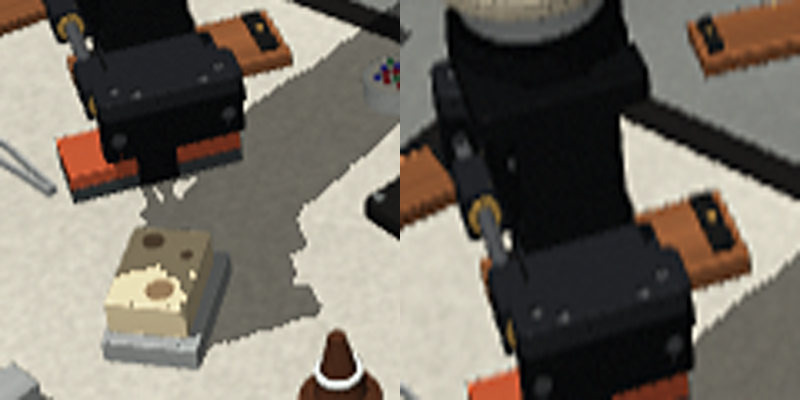

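```bash
python3 -c "
from h import *
q=ray('scene',np.array([(72,202),(242,158)])/3.3333+[150,185]-.4,.1247)*1000
R=Ro.from_quat(r.get_state()['ee_rot']).as_matrix()
print(q.round(1),((q-r.get_state()['tcp_pos']*1000)@R).round(1))
# holder in scene: black stops dark mask near
im=np.load('scene.npy');H,S,V=cv2.split(cv2.cvtColor(im,cv2.COLOR_RGB2HSV))
for n in ('top','scene'):
  im=np.load(n+'.npy');H,S,V=cv2.split(cv2.cvtColor(im,cv2.COLOR_RGB2HSV))
  uv=proj(n,[[.457,-.3035,.02]])[0].round().astype(int); print(n,uv)
  m=np.zeros(V.shape,bool); m[uv[1]-35:uv[1]+35,uv[0]-40:uv[0]+40]=True
  for b in blobs((V<50)&m,15): print(b.mean(0),rect(n,b,.021))
"
```

```text
[[ 713.2 -149.3  124.7]
 [ 629.6  -92.6  124.7]] [[ 48.1 -16.6   5.8]
 [-52.8 -17.5   5.8]]
top [358 211]
[368.15384615 188.69230769] (array([ 517.9, -329.3]), array([15. ,  9.6]), 46.4)
scene [203 199]
[177.96666667 206.        ] (array([ 514.5, -334.5]), array([51.8, 14.4]), 55.1)
[227.81481481 194.18518519] (array([ 406.5, -262.4]), array([51. , 14.7]), 56.1)
[202.03529412 172.57647059] (array([ 363.3, -377.5]), array([232.5,  89. ]), -66.5)
```

Call:
{"fn": "carry_out", "kwargs": {"targets": [[0,0,0,-0.004,0.013,0,0.3],[0,0,0,-0.008,0.025,0,0.3],[0,0,0,-0.01,0.032,0,0.3],[0,0,0,-0.01,0.032,0,0.3],[0,0,0,-0.01,0.032,0,0.3],[0,0,0,-0.01,0.032,0,0.3],[0,0,0,-0.01,0.032,0,0.3],[0,0,0,-0.008,0.025,0,0.3]]}}

```text
time_s: 15.88
tcp_pos: [0.4785, -0.2856, 0.1302]
ee_rot: [0.957, -0.291, -0.0, 0.0]
ft_force: [0.5, -1.5, -2.0]
width: 0.0378
finger_force: 30.0
```

Call:
{"fn": "carry_out", "kwargs": {"targets": [[0,0,0,-0.006,0.02,0.01,0.3],[0,0,0,-0.003,0.011,0.015,0.3],[0,0,0,0,0,0.02,0.3],[0,0,0,0,0,0.015,0.3],[0,0,0,0,0,0.01,0.3],[0,0,0,0,0,0.005,0.3],[0,0,0,0,0,0,0.3],[0,0,0,0,0,0,0.3]]}}

```text
time_s: 16.55
tcp_pos: [0.4572, -0.304, 0.0555]
ee_rot: [0.957, -0.29, 0.0, 0.0]
ft_force: [0.1, -0.1, -1.2]
width: 0.0375
finger_force: 30.0
```

```bash
python3 -c "
from h import *
go(456.5,-303.5,32,-33.8)
im=eyes.camera('scene');t=eyes.camera('top'); np.save('s3.npy',im)
cv2.imwrite('pics/p6.png',np.hstack([cv2.resize(im[155:225,155:245],(514,400),interpolation=cv2.INTER_CUBIC),cv2.resize(t[180:245,325:395],(280,260),interpolation=cv2.INTER_CUBIC)[:400].copy() if 0 else np.zeros((400,10,3),np.uint8)])[:,:,::-1])"
```

```text
t 16.55 at [ 457.2 -304.    55.5] yaw -33.7 tilt [ 0. -0. -1.] w 37.5 | turn 0.07 shift [-0.9 -0.  23.5] F [ 0.1 -0.1 -1.2] grip 30.0
```

View pics/p6.png

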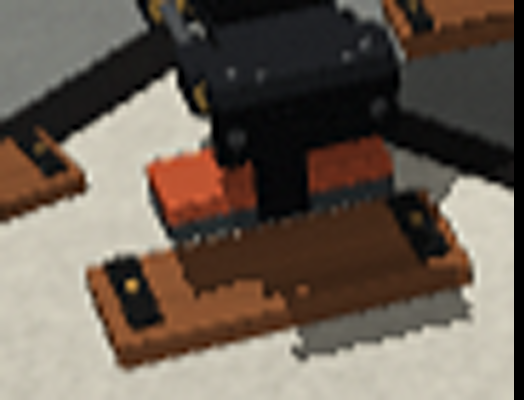

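Call:
{"fn": "carry_out", "kwargs": {"targets": [[0,0,0,0.001,-0.0024,0.004,0.3],[0,0,0,0.001,-0.0024,0.006,0.3],[0,0,0,0,0,0.007,0.3],[0,0,0,0,0,0.005,0.3],[0,0,0,0,0,0.004,0.3],[0,0,0,0,0,0.002,0.3],[0,0,0,0,0,0,0.3],[0,0,0,0,0,0,0.3]]}}

```text
time_s: 17.32
tcp_pos: [0.4612, -0.3011, 0.0269]
ee_rot: [0.957, -0.29, -0.0, -0.0]
ft_force: [-0.3, -0.8, -2.7]
width: 0.0378
finger_force: 30.0
```

```bash
python3 -c "
from h import *
go(461.5,-301,21,-33.8)
im=eyes.camera('scene')
cv2.imwrite('pics/p7.png',cv2.resize(im[160:220,160:240],(720,540),interpolation=cv2.INTER_CUBIC)[:,:,::-1])"
```

```text
t 17.32 at [ 461.2 -301.1   26.9] yaw -33.8 tilt [-0.  0. -1.] w 37.8 | turn 0.03 shift [ 0.2 -0.2  5.9] F [-0.3 -0.8 -2.7] grip 30.0
```

View pics/p7.png

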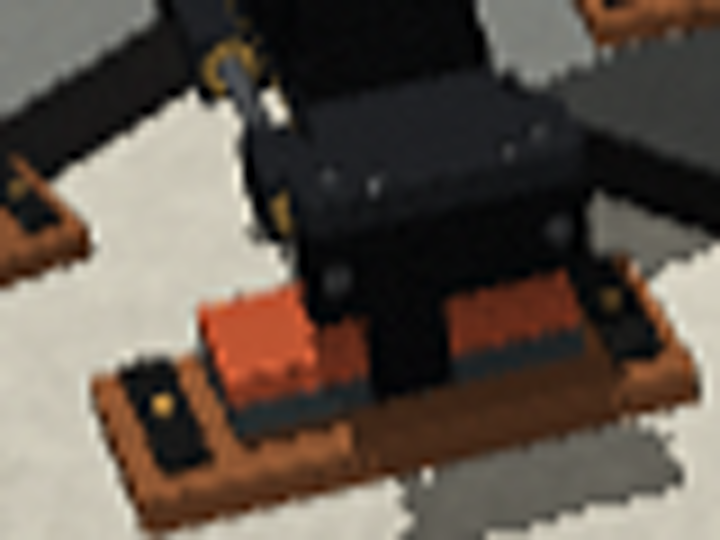

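```bash
python3 -c "
from h import *
s=r.get_state();R=Ro.from_quat(s['ee_rot']).as_matrix()
def f(l,z): print(((ray('scene',np.array(l)/9+[160,160]-.45,z)*1000-s['tcp_pos']*1000)@R).round(1)[:,:2].tolist())
f([(240,438),(583,352)],.0209)
f([(183,357),(213,455)],.021)   # left stop inner edge
f([(578,280),(637,362)],.021)   # right
f([(150,508),(690,385)],.015)   # board near corners
f([(92,378),(615,258)],.015)    # board far
"
```

```text
[[45.9, -19.4], [-52.9, -17.9]]
[[51.2, 24.5], [54.7, -24.2]]
[[-62.6, 16.8], [-65.3, -28.7]]
[[74.9, -32.8], [-77.7, -37.0]]
[[75.9, 33.3], [-78.3, 31.9]]
```

Call:
{"fn": "carry_out", "kwargs": {"targets": [[0,0,0,-0.0004,-0.0005,0.001,0.3],[0,0,0,0,-0.0005,0.001,0.3],[0,0,0,0,0,0.001,0.3],[0,0,0,0,0,0.001,0.3],[0,0,0,0,0,0.0005,0.3],[0,0,0,0,0,0.0005,0.3],[0,0,0,0,0,0,0.3],[0,0,0,0,0,0,0.3]]}}

```text
time_s: 18.03
tcp_pos: [0.4616, -0.3, 0.022]
ee_rot: [0.957, -0.29, 0.0, -0.0]
ft_force: [-0.2, -0.9, -1.8]
width: 0.0376
finger_force: 30.0
```

Call:
{"fn": "carry_out", "kwargs": {"targets": [[0,0,0,0,0,0.0003,0.3],[0,0,0,0,0,0.0003,0.3],[0,0,0,0,0,0.0002,0.3],[0,0,0,0,0,0.0002,0.3],[0,0,0,0,0,0,0.3],[0,0,0,0,0,0,0.3],[0,0,0,0,0,0,0.3],[0,0,0,0,0,0,0.3]]}}

```text
time_s: 18.7
tcp_pos: [0.4616, -0.3, 0.0212]
ee_rot: [0.957, -0.29, 0.0, 0.0]
ft_force: [-1.6, 1.7, 4.5]
width: 0.0378
finger_force: 30.0
```

Call:
{"fn": "carry_out", "kwargs": {"targets": [[0,0,0,0,0,0,0.45],[0,0,0,0,0,0,0.7],[0,0,0,0,0,0,0.9],[0,0,0,0,0,0,0.9],[0,0,0,0,0,0,0.9],[0,0,0,0,0,0,0.9],[0,0,0,0,0,-0.004,0.9],[0,0,0,0,0,-0.01,0.9]]}}

```text
time_s: 19.37
tcp_pos: [0.4607, -0.2995, 0.0343]
ee_rot: [0.957, -0.29, -0.001, -0.0]
ft_force: [-1.1, -0.1, 1.0]
width: 0.0752
finger_force: 0.0
```

Call:
{"fn": "carry_out", "kwargs": {"targets": [[0,0,-1,0,0,-0.015,0.95],[0,0,-3,0,0,-0.02,0.95],[0,0,-5,0,0,-0.025,0.95],[0,0,-6,0,0,-0.025,0.95],[0,0,-6,0,0,-0.015,0.95],[0,0,-6,0,0,-0.005,0.95],[0,0,-6,0,0,0,0.95],[0,0,-6,0,0,0,0.95]]}}

```text
time_s: 20.03
tcp_pos: [0.462, -0.3003, 0.1418]
ee_rot: [0.999, 0.048, 0.001, 0.001]
ft_force: [-0.4, 0.5, -0.4]
width: 0.0829
finger_force: 0.0
```

```bash
python3 -c "
from h import *
go(660,-137,100,22)
im=eyes.camera('scene');t=eyes.camera('top'); np.save('s4.npy',im);np.save('t4.npy',t)
for n,i in (('scene',im),('top',t)):
    H,S,V=cv2.split(cv2.cvtColor(i,cv2.COLOR_RGB2HSV)); 
    u=proj(n,[[.66,-.137,.03]])[0].round().astype(int); print(n,u)
cv2.imwrite('pics/p8.png',np.hstack([cv2.resize(t[98:163,270:335],(400,400),interpolation=cv2.INTER_CUBIC),cv2.resize(im[230:295,165:230],(400,400),interpolation=cv2.INTER_CUBIC)])[:,:,::-1])"
```

```text
t 20.03 at [ 462.  -300.3  141.8] yaw 5.5 tilt [ 0.002 -0.001 -1.   ] w 82.9 | turn -16.48 shift [244.7 -77.3  42. ] F [-0.4  0.5 -0.4] grip 0.0
scene [200 268]
top [298 133]
```

View pics/p8.png

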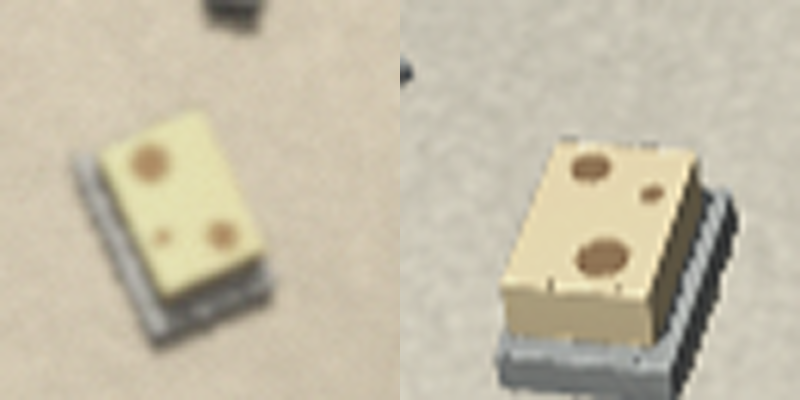

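```bash
python3 - <<'E'
from h import *
k=400/65
def f(n,l,o,z,L):
    w=(ray(n,np.array(l)/k+o-.42,z)*1000)[:,:2]; d=np.diff(w,axis=0)
    print(L,w.round().tolist(),w.mean(0).round(1),np.hypot(*d.T).round(),np.degrees(np.arctan2(d[:,1],d[:,0])).round(1))
f('top',[(103,155),(203,112),(265,247),(170,295)],[270,98],.043,'brickT')
f('scene',[(162,140),(297,153),(250,300),(103,287)],[165,230],.043,'brickS')
f('scene',[(100,355),(270,373),(335,197)],[165,230],.018,'steelS')
f('top',[(78,155),(155,333)],[270,98],.018,'steelT')
f('top',[(155,333),(268,280)],[270,98],.018,'steelT')
E
```

```text
brickT [[684.0, -106.0], [705.0, -149.0], [646.0, -177.0], [624.0, -136.0]] [ 664.7 -141.9] [47. 65. 46.] [ -64.2 -154.5  119.1]
brickS [[644.0, -173.0], [624.0, -130.0], [687.0, -98.0], [708.0, -142.0]] [ 665.7 -135.7] [48. 71. 49.] [115.   27.2 -63.9]
steelS [[715.0, -141.0], [691.0, -89.0], [614.0, -124.0]] [ 673.2 -117.9] [57. 84.] [ 115.  -155.6]
steelT [[692.0, -95.0], [613.0, -131.0]] [ 652.6 -113.2] [87.] [-155.5]
steelT [[613.0, -131.0], [638.0, -180.0]] [ 625.8 -155.6] [55.] [-62.6]
```

Call:
{"fn": "carry_out", "kwargs": {"targets": [[0,0,-4,0,0,0,0.95],[0,0,-6,0,0,0,0.95],[0,0,-6,0,0,0,0.95],[0,0,-3.5,0,0,0,0.95],[0,0,-1,0.01,-0.002,0,0.95],[0,0,0,0.02,-0.004,0,0.95],[0,0,0,0.03,-0.006,0,0.95],[0,0,0,0.03,-0.006,0,0.95]]}}

```text
time_s: 20.8
tcp_pos: [0.5359, -0.2443, 0.1405]
ee_rot: [0.976, 0.219, 0.0, 0.0]
ft_force: [0.0, -0.2, 0.1]
width: 0.0829
finger_force: 0.0
```

```bash
python3 -c "
from h import *
go(665,-138,80,26)"
```

```text
t 20.8 at [ 535.9 -244.3  140.5] yaw 25.4 tilt [ 0.001 -0.    -1.   ] w 82.9 | turn -0.65 shift [162.6 -39.   60.5] F [ 0.  -0.2  0.1] grip 0.0
```

Call:
{"fn": "carry_out", "kwargs": {"targets": [[0,0,-0.5,0.03,-0.007,0,0.95],[0,0,0,0.03,-0.007,0.004,0.95],[0,0,0,0.03,-0.007,0.008,0.95],[0,0,0,0.025,-0.007,0.012,0.95],[0,0,0,0.018,-0.005,0.014,0.95],[0,0,0,0.01,-0.003,0.012,0.95],[0,0,0,0.004,0,0.008,0.95],[0,0,0,0,0,0,0.95]]}}

```text
time_s: 21.47
tcp_pos: [0.6501, -0.147, 0.0796]
ee_rot: [0.974, 0.227, -0.002, -0.001]
ft_force: [-1.1, 0.5, -0.6]
width: 0.0825
finger_force: 0.0
```

```bash
python3 -c "
from h import *
go(665,-138,24,26)"
```

```text
t 21.47 at [ 650.1 -147.    79.6] yaw 26.2 tilt [-0.003  0.001 -1.   ] w 82.5 | turn 0.19 shift [17.5 -1.5 55.6] F [-1.1  0.5 -0.6] grip 0.0
```

Call:
{"fn": "carry_out", "kwargs": {"targets": [[0,0,0,0.008,-0.001,0,0.95],[0,0,0,0.006,0,0.006,0.95],[0,0,0,0.001,0,0.012,0.95],[0,0,0,0,0,0.014,0.95],[0,0,0,0,0,0.011,0.95],[0,0,0,0,0,0.006,0.95],[0,0,0,0,0,0.001,0.95],[0,0,0,0,0,0,0.95]]}}

```text
time_s: 22.13
tcp_pos: [0.6634, -0.1404, 0.0311]
ee_rot: [0.974, 0.227, -0.001, -0.0]
ft_force: [-0.3, 0.2, 0.4]
width: 0.0827
finger_force: 0.0
```

```bash
python3 -c "
from h import *
go(665,-138,24,26)"
```

```text
t 22.13 at [ 663.4 -140.4   31.1] yaw 26.2 tilt [-0.001  0.    -1.   ] w 82.7 | turn 0.21 shift [ 2.5 -1.5  7.1] F [-0.3  0.2  0.4] grip 0.0
```

Lower to about 24 mm and close on the brick gently.

Call:
{"fn": "carry_out", "kwargs": {"targets": [[0,0,0,0.001,-0.001,0.003,0.95],[0,0,0,0.001,-0.0005,0.002,0.8],[0,0,0,0,0,0.0015,0.6],[0,0,0,0,0,0,0.45],[0,0,0,0,0,0,0.45],[0,0,0,0,0,0,0.45],[0,0,0,0,0,0,0.45],[0,0,0,0,0,0,0.45]], "squeeze": 20}}

```text
time_s: 22.8
tcp_pos: [0.6653, -0.1382, 0.0257]
ee_rot: [0.974, 0.227, 0.0, 0.0]
ft_force: [-0.4, -0.1, 0.0]
width: 0.0501
finger_force: 20.0
```

Call:
{"fn": "carry_out", "kwargs": {"targets": [[0,0,0,0,0,0,0.45],[0,0,0,0,0,0,0.45],[0,0,0,0,0,0,0.45],[0,0,0,0,0,0,0.45],[0,0,0,0,0,0,0.45],[0,0,0,0,0,0,0.45],[0,0,0,0,0,-0.002,0.45],[0,0,0,0,0,-0.004,0.45]]}}

```text
time_s: 23.47
tcp_pos: [0.6644, -0.1378, 0.0307]
ee_rot: [0.974, 0.227, -0.001, -0.0]
ft_force: [0.1, -1.0, -1.8]
width: 0.0496
finger_force: 20.0
```

```bash
python3 -c "
from h import *
go(650,167,100,26)"
```

```text
t 23.47 at [ 664.4 -137.8   30.7] yaw 26.2 tilt [-0.002  0.001 -1.   ] w 49.6 | turn 0.24 shift [ 120.5 -280.3  -69.1] F [ 0.1 -1.  -1.8] grip 20.0
```

Call:
{"fn": "carry_out", "kwargs": {"targets": [[0,0,0,0,0,-0.01,0.45],[0,0,0,0,0,-0.018,0.45],[0,0,0,0,0,-0.022,0.45],[0,0,0,0.002,-0.004,-0.022,0.45],[0,0,0,0.006,-0.013,-0.015,0.45],[0,0,0,0.01,-0.023,-0.005,0.45],[0,0,0,0.013,-0.03,0,0.45],[0,0,0,0.013,-0.03,0,0.45]]}}

```text
time_s: 24.13
tcp_pos: [0.6605, -0.0271, 0.1248]
ee_rot: [0.974, 0.226, 0.001, 0.0]
ft_force: [0.4, 1.3, -1.3]
width: 0.0498
finger_force: 20.0
```

Call:
{"fn": "carry_out", "kwargs": {"targets": [[0,0,0,0.013,-0.03,0,0.45],[0,0,0,0.013,-0.03,0,0.45],[0,0,0,0.013,-0.03,0,0.45],[0,0,0,0.013,-0.03,0,0.45],[0,0,0,0.011,-0.026,0,0.45],[0,0,0,0.007,-0.017,0,0.45],[0,0,0,0.003,-0.008,0,0.45],[0,0,0,0,0,0,0.45]]}}

```text
time_s: 24.8
tcp_pos: [0.6493, 0.1606, 0.1238]
ee_rot: [0.973, 0.229, 0.0, -0.001]
ft_force: [-0.2, 0.4, -1.0]
width: 0.0498
finger_force: 20.0
```

```bash
python3 -c "
from h import *
go(650,167,56,26)"
```

```text
t 24.8 at [649.3 160.6 123.8] yaw 26.5 tilt [-0.     0.001 -1.   ] w 49.8 | turn 0.49 shift [ 3.4 -5.4 67.8] F [-0.2  0.4 -1. ] grip 20.0
```

Call:
{"fn": "carry_out", "kwargs": {"targets": [[0,0,0,0.001,-0.002,0.006,0.45],[0,0,0,0.001,-0.002,0.012,0.45],[0,0,0,0.001,0,0.015,0.45],[0,0,0,0,0,0.014,0.45],[0,0,0,0,0,0.01,0.45],[0,0,0,0,0,0.006,0.45],[0,0,0,0,0,0.003,0.45],[0,0,0,0,0,0.001,0.45]]}}

```text
time_s: 25.47
tcp_pos: [0.6511, 0.1613, 0.0558]
ee_rot: [0.974, 0.227, -0.0, 0.0]
ft_force: [0.1, -0.4, -1.0]
width: 0.05
finger_force: 20.0
```

```bash
python3 -c "
from h import *
go(650,167,48,26)
im=eyes.camera('scene')
cv2.imwrite('pics/p9.png',cv2.resize(im[280:370,285:385],(600,540),interpolation=cv2.INTER_CUBIC)[:,:,::-1])"
```

```text
t 25.47 at [651.1 161.3  55.8] yaw 26.2 tilt [-0.001 -0.    -1.   ] w 50.0 | turn 0.2 shift [ 1.5 -5.7  7.8] F [ 0.1 -0.4 -1. ] grip 20.0
```

View pics/p9.png

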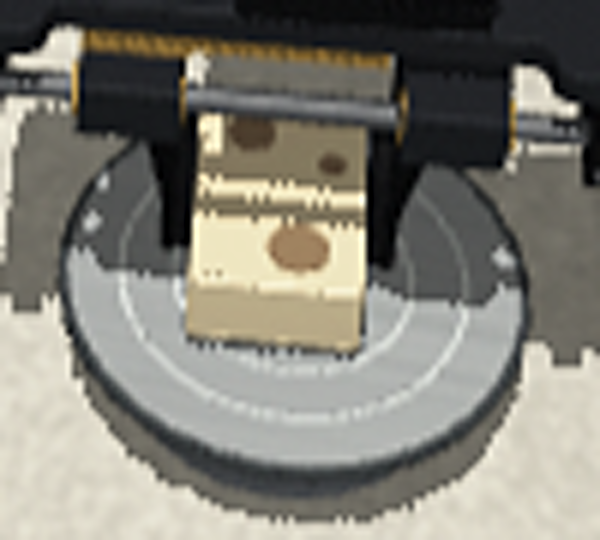

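Call:
{"fn": "carry_out", "kwargs": {"targets": [[0,0,0,0.0005,-0.002,0.001,0.45],[0,0,0,0.0005,-0.002,0.001,0.45],[0,0,0,0.0005,-0.0015,0.001,0.45],[0,0,0,0,0,0.001,0.45],[0,0,0,0,0,0.001,0.45],[0,0,0,0,0,0.001,0.45],[0,0,0,0,0,0,0.45],[0,0,0,0,0,0,0.45]]}}

```text
time_s: 26.18
tcp_pos: [0.6501, 0.1672, 0.0504]
ee_rot: [0.974, 0.227, -0.0, 0.0]
ft_force: [-0.3, 0.7, -0.1]
width: 0.0499
finger_force: 20.0
```

```bash
python3 -c "
from h import *
s=r.get_state();R=Ro.from_quat(s['ee_rot']).as_matrix()
q=ray('scene',np.array([(187,337),(362,352)])/6+[285,280]-.42,.048)*1000
print(((q-[651.1,161.3,55.8])@R).round(1))
go(650,167,48,26)"
```

```text
[[ 35.3  22.6   7.8]
 [ 34.5 -27.3   7.8]]
t 26.18 at [650.1 167.2  50.4] yaw 26.2 tilt [-0. -0. -1.] w 49.9 | turn 0.23 shift [-0.2  0.1  2.4] F [-0.3  0.7 -0.1] grip 20.0
```

Call:
{"fn": "carry_out", "kwargs": {"targets": [[0,0,0,0,0.0005,0.0005,0.45],[0,0,0,0,0,0.0005,0.45],[0,0,0,0,0,0.0005,0.45],[0,0,0,0,0,0.0005,0.45],[0,0,0,0,0,0.0003,0.45],[0,0,0,0,0,0.0003,0.45],[0,0,0,0,0,0,0.45],[0,0,0,0,0,0,0.45]]}}

```text
time_s: 26.85
tcp_pos: [0.6504, 0.1668, 0.0478]
ee_rot: [0.974, 0.227, -0.0, -0.0]
ft_force: [-0.6, 0.0, -0.8]
width: 0.0495
finger_force: 20.0
```

Call:
{"fn": "carry_out", "kwargs": {"targets": [[0,0,0,0,0,0.0003,0.45],[0,0,0,0,0,0.0003,0.45],[0,0,0,0,0,0.0002,0.45],[0,0,0,0,0,0,0.45],[0,0,0,0,0,0,0.45],[0,0,0,0,0,0,0.45],[0,0,0,0,0,0,0.45],[0,0,0,0,0,0,0.45]]}}

```text
time_s: 27.52
tcp_pos: [0.6505, 0.1669, 0.0476]
ee_rot: [0.974, 0.227, 0.0, 0.0]
ft_force: [-2.7, -0.7, 4.1]
width: 0.0499
finger_force: 20.0
```

Call:
{"fn": "carry_out", "kwargs": {"targets": [[0,0,0,0,0,0,0.6],[0,0,0,0,0,0,0.8],[0,0,0,0,0,0,1],[0,0,0,0,0,0,1],[0,0,0,0,0,0,1],[0,0,0,0,0,0,1],[0,0,0,0,0,-0.003,1],[0,0,0,0,0,-0.008,1]]}}

```text
time_s: 28.18
tcp_pos: [0.6496, 0.1665, 0.0573]
ee_rot: [0.974, 0.227, -0.001, 0.0]
ft_force: [-0.3, 0.4, -0.5]
width: 0.0851
finger_force: 0.0
```

Call:
{"fn": "carry_out", "kwargs": {"targets": [[0,0,0,0,0,-0.015,1],[0,0,0,0,0,-0.02,1],[0,0,0,0,0,-0.02,1],[0,0,0,-0.002,0.005,-0.02,1],[0,0,0,-0.006,0.015,-0.01,1],[0,0,0,-0.011,0.025,0,1],[0,0,0,-0.013,0.03,0,1],[0,0,0,-0.013,0.03,0,1]]}}

```text
time_s: 28.85
tcp_pos: [0.6566, 0.0523, 0.1444]
ee_rot: [0.974, 0.228, 0.001, 0.0]
ft_force: [0.2, -0.7, -0.5]
width: 0.0873
finger_force: 0.0
```

Call:
{"fn": "carry_out", "kwargs": {"targets": [[0,0,0,-0.013,0.03,0,1],[0,0,0,-0.013,0.03,0,1],[0,0,0,-0.013,0.03,0,1],[0,0,0,-0.01,0.025,0,1],[0,0,0,-0.007,0.015,0,1],[0,0,0,-0.003,0.005,0,1],[0,0,0,0,0,0,1],[0,0,0,0,0,0,1]]}}

```text
time_s: 29.52
tcp_pos: [0.6633, -0.0929, 0.1435]
ee_rot: [0.974, 0.227, 0.0, -0.0]
ft_force: [0.8, -0.2, -0.3]
width: 0.0868
finger_force: 0.0
```

```bash
python3 -c "
from h import *
go(660,-137,40,25)
im=eyes.camera('scene');t=eyes.camera('top'); np.save('s5.npy',im);np.save('t5.npy',t)
cv2.imwrite('pics/p10.png',np.hstack([cv2.resize(t[98:163,270:335],(400,400),interpolation=cv2.INTER_CUBIC),cv2.resize(im[230:295,165:230],(400,400),interpolation=cv2.INTER_CUBIC)])[:,:,::-1])"
```

```text
t 29.52 at [663.3 -92.9 143.5] yaw 26.3 tilt [ 0.     0.001 -1.   ] w 86.8 | turn 1.28 shift [-21.7  38.6 103.4] F [ 0.8 -0.2 -0.3] grip 0.0
```

View pics/p10.png

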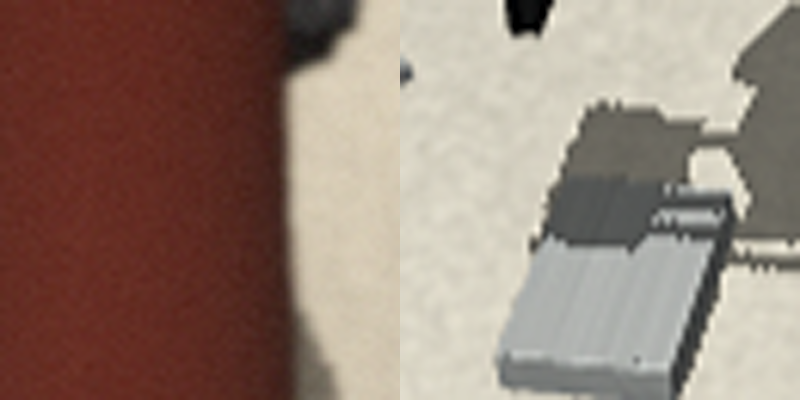

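```bash
python3 - <<'E'
from h import *
k=400/65
def f(n,l,o,z,L):
    w=(ray(n,np.array(l)/k+o-.42,z)*1000)[:,:2]; d=np.diff(w,axis=0)
    print(L,w.round().tolist(),w.mean(0).round(1),np.hypot(*d.T).round(),np.degrees(np.arctan2(d[:,1],d[:,0])).round(1))
f('scene',[(100,353),(270,372),(335,195),(165,178)],[165,230],.018,'steelS')
f('top',[(78,155),(155,333),(268,280)],[270,98],.018,'steelT')
go(662,-135,50,25.3)
E
```

```text
steelS [[714.0, -142.0], [690.0, -89.0], [613.0, -125.0], [639.0, -180.0]] [ 664.1 -133.9] [58. 85. 61.] [ 114.6 -155.5  -65.2]
steelT [[692.0, -95.0], [613.0, -131.0], [638.0, -180.0]] [ 647.8 -135.5] [87. 55.] [-155.5  -62.6]
t 29.62 at [663.4 -91.9 143.4] yaw 26.4 tilt [ 0.     0.001 -1.   ] w 86.6 | turn 1.09 shift [-19.7  38.5  93.3] F [0.3 0.4 0.8] grip 0.0
```

Call:
{"fn": "carry_out", "kwargs": {"targets": [[0,0,1.1,-0.004,0.01,0,1],[0,0,0,-0.006,0.014,0.005,1],[0,0,0,-0.005,0.011,0.015,1],[0,0,0,-0.0025,0.005,0.02,1],[0,0,0,0,0,0.02,1],[0,0,0,0,0,0.02,1],[0,0,0,0,0,0.012,1],[0,0,0,0,0,0,1]]}}

```text
time_s: 30.28
tcp_pos: [0.6619, -0.1391, 0.0466]
ee_rot: [0.976, 0.217, -0.003, -0.001]
ft_force: [-0.2, -0.5, -0.3]
width: 0.0869
finger_force: 0.0
```

```bash
python3 -c "
from h import *
go(664.5,-135.7,4,25.1)"
```

```text
t 30.28 at [ 661.9 -139.1   46.6] yaw 25.1 tilt [-0.006  0.001 -1.   ] w 86.9 | turn -0.03 shift [ 4.  -1.8 42.6] F [-0.2 -0.5 -0.3] grip 0.0
```

Call:
{"fn": "carry_out", "kwargs": {"targets": [[0,0,0,0.001,-0.001,0.005,1],[0,0,0,0.001,-0.0005,0.008,1],[0,0,0,0,0,0.01,1],[0,0,0,0,0,0.008,1],[0,0,0,0,0,0.005,1],[0,0,0,0,0,0.002,1],[0,0,0,0,0,0,1],[0,0,0,0,0,0,1]]}}

```text
time_s: 30.95
tcp_pos: [0.6659, -0.1358, 0.0133]
ee_rot: [0.976, 0.218, 0.0, 0.0]
ft_force: [-0.5, 0.0, 0.1]
width: 0.0868
finger_force: 0.0
```

```bash
python3 -c "
from h import *
go(664.5,-135.7,4,25.1)"
```

```text
t 30.95 at [ 665.9 -135.8   13.3] yaw 25.1 tilt [ 0.  0. -1.] w 86.8 | turn 0.03 shift [-1.2 -0.7  9.2] F [-0.5  0.   0.1] grip 0.0
```

Call:
{"fn": "carry_out", "kwargs": {"targets": [[0,0,0,-0.001,0,0.003,1],[0,0,0,0,0,0.003,1],[0,0,0,0,0,0.0015,1],[0,0,0,0,0,0.0005,0.8],[0,0,0,0,0,0,0.6],[0,0,0,0,0,0,0.55],[0,0,0,0,0,0,0.55],[0,0,0,0,0,0,0.55]], "squeeze": 50}}

```text
time_s: 31.62
tcp_pos: [0.6649, -0.1362, 0.0052]
ee_rot: [0.976, 0.218, 0.0, 0.0]
ft_force: [-0.2, -0.2, -1.1]
width: 0.0617
finger_force: 0.0
```

Call:
{"fn": "carry_out", "kwargs": {"targets": [[0,0,0,0,0,0,0.55],[0,0,0,0,0,0,0.55],[0,0,0,0,0,0,0.55],[0,0,0,0,0,0,0.55],[0,0,0,0,0,0,0.55],[0,0,0,0,0,0,0.55],[0,0,0,0,0,0,0.55],[0,0,0,0,0,0,0.55]]}}

```text
time_s: 32.28
tcp_pos: [0.6649, -0.1363, 0.0052]
ee_rot: [0.976, 0.218, 0.0, 0.0]
ft_force: [0.9, -0.5, 1.5]
width: 0.0597
finger_force: 50.0
```

Call:
{"fn": "carry_out", "kwargs": {"targets": [[0,0,0,0,0,-0.003,0.55],[0,0,0,0,0,-0.006,0.55],[0,0,0,0,0,-0.01,0.55],[0,0,0,0,0,-0.015,0.55],[0,0,0,0,0,-0.02,0.55],[0,0,0,0,0,-0.02,0.55],[0,0,0,0,0,-0.016,0.55],[0,0,0,0,0,-0.006,0.55]]}}

```text
time_s: 32.95
tcp_pos: [0.6661, -0.1363, 0.1046]
ee_rot: [0.976, 0.218, 0.002, 0.001]
ft_force: [0.6, -0.7, -6.7]
width: 0.0598
finger_force: 50.0
```

```bash
python3 - <<'E'
from h import *
im=np.load('scene.npy')
q=np.array([[290.0, 225.0], [260.0, 249.0], [295.0, 272.0], [326.0, 244.0]])
# refine pad: dark mask in both views, show hull corners
go(482,-22,100,-10.5)
c=im[218:278,254:334]; t=np.load('top.npy')[170:232,220:286]
cv2.imwrite('pics/p11.png',np.hstack([cv2.resize(c,(560,420),interpolation=cv2.INTER_CUBIC),np.pad(cv2.resize(t,(240,225),interpolation=cv2.INTER_CUBIC),((0,195),(0,0),(0,0)))])[:,:,::-1])
E
```

```text
t 32.95 at [ 666.1 -136.3  104.6] yaw 25.1 tilt [ 0.004 -0.001 -1.   ] w 59.8 | turn 35.64 shift [-201.9  -78.9    3.8] F [ 0.6 -0.7 -6.7] grip 50.0
```

View pics/p11.png

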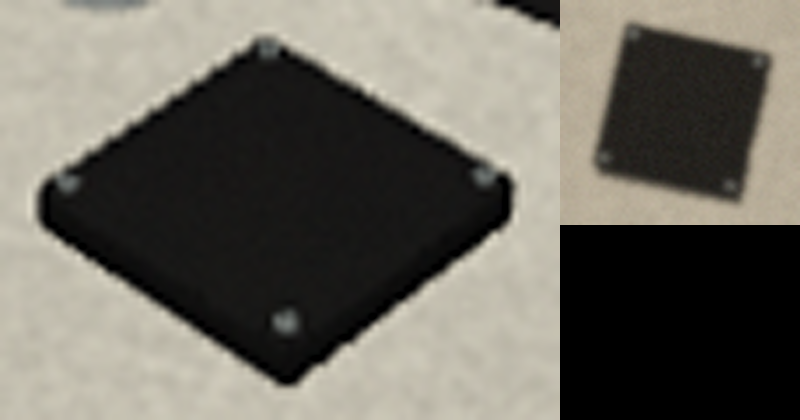

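```bash
python3 - <<'E'
from h import *
for n,l,k,o in (('scene',[(267,47),(68,182),(286,322),(484,176)],7,[254,218]),('top',[(73,33),(197,61),(169,185),(43,157)],240/66,[220,170])):
    w=(ray(n,np.array(l)/k+o-.4,.02)*1000)[:,:2]; d=np.diff(w,axis=0)
    print(n,w.round().tolist(),w.mean(0).round(1),np.hypot(*d.T).round(),np.degrees(np.arctan2(d[:,1],d[:,0])).round(1))
E
```

```text
scene [[422.0, -59.0], [516.0, -76.0], [533.0, 16.0], [441.0, 34.0]] [478.  -21.5] [95. 94. 94.] [-10.2  79.3 169.2]
top [[535.0, 13.0], [517.0, -78.0], [425.0, -60.0], [443.0, 31.0]] [479.7 -23.3] [93. 93. 94.] [-101.1  169.2   79.2]
```

Call:
{"fn": "carry_out", "kwargs": {"targets": [[0,0,3,0,0,0,0.55],[0,0,5,0,0,0,0.55],[0,0,5,0,0,0,0.55],[0,0,5,0,0,0,0.55],[0,0,5,0,0,0,0.55],[0,0,5,0,0,0,0.55],[0,0,5,0,0,0,0.55],[0,0,2.6,0,0,0,0.55]]}}

```text
time_s: 33.62
tcp_pos: [0.6642, -0.136, 0.1004]
ee_rot: [0.996, -0.094, -0.001, -0.0]
ft_force: [0.3, 0.1, -6.0]
width: 0.0594
finger_force: 50.0
```

Call:
{"fn": "carry_out", "kwargs": {"targets": [[0,0,0,-0.01,-0.004,0,0.55],[0,0,0,-0.02,-0.008,0,0.55],[0,0,0,-0.03,-0.012,0,0.55],[0,0,0,-0.035,-0.013,0,0.55],[0,0,0,-0.035,-0.013,0,0.55],[0,0,0,-0.03,-0.012,0,0.55],[0,0,0,-0.024,-0.01,0,0.55],[0,0,0,-0.012,-0.005,0,0.55]]}}

```text
time_s: 34.28
tcp_pos: [0.4827, -0.023, 0.1006]
ee_rot: [0.996, -0.09, -0.001, 0.0]
ft_force: [1.2, -0.8, -6.3]
width: 0.0598
finger_force: 50.0
```

```bash
python3 -c "
from h import *
go(482,-22,60,-10.5)"
```

```text
t 34.28 at [482.7 -23.  100.6] yaw -10.4 tilt [-0.002  0.    -1.   ] w 59.8 | turn 0.15 shift [-0.7 -0.8 40.6] F [ 1.2 -0.8 -6.3] grip 50.0
```

Call:
{"fn": "carry_out", "kwargs": {"targets": [[0,0,0.1,-0.001,0,0.006,0.55],[0,0,0,-0.0015,0,0.012,0.55],[0,0,0,-0.001,0,0.016,0.55],[0,0,0,0,0,0.014,0.55],[0,0,0,0,0,0.01,0.55],[0,0,0,0,0,0.006,0.55],[0,0,0,0,0,0.002,0.55],[0,0,0,0,0,0,0.55]]}}

```text
time_s: 34.95
tcp_pos: [0.4827, -0.0244, 0.0348]
ee_rot: [0.996, -0.092, -0.0, -0.0]
ft_force: [0.5, -0.3, -6.4]
width: 0.0595
finger_force: 50.0
```

```bash
python3 -c "
from h import *
go(478.8,-22.4,25,-10.6)
im=eyes.camera('scene')
cv2.imwrite('pics/p12.png',cv2.resize(im[208:283,249:339],(720,600),interpolation=cv2.INTER_CUBIC)[:,:,::-1])"
```

```text
t 34.95 at [482.7 -24.4  34.8] yaw -10.6 tilt [-0.001  0.    -1.   ] w 59.5 | turn 0.02 shift [-4.2 -1.3  9.8] F [ 0.5 -0.3 -6.4] grip 50.0
```

View pics/p12.png

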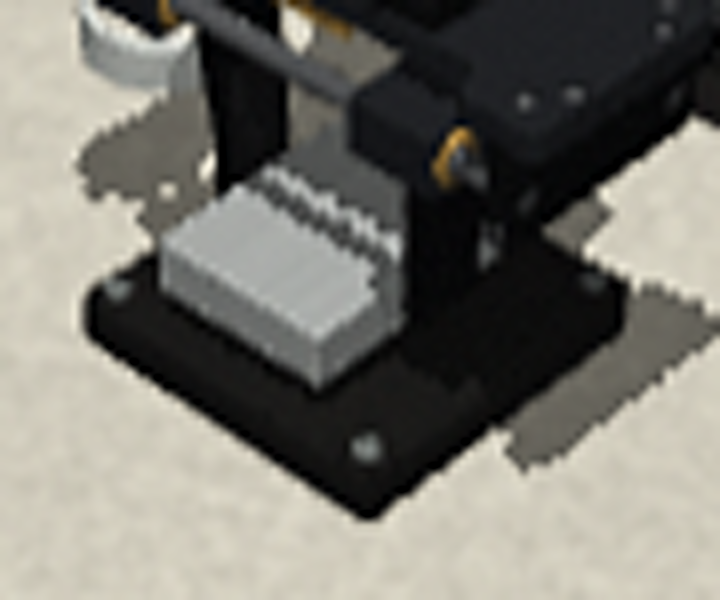

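```bash
python3 -c "
from h import *
s=r.get_state();R=Ro.from_quat(s['ee_rot']).as_matrix()
q=ray('scene',np.array([(160,290),(320,388)])/8+[249,208]-.44,.0297)*1000
print(((q-s['tcp_pos']*1000)@R).round(1))
q=ray('scene',np.array([(160,245),(320,338)])/8+[249,208]-.44,.0477)*1000
print(((q-s['tcp_pos']*1000)@R).round(1))"
```

```text
[[ 41.9  28.    5.6]
 [ 40.9 -30.9   5.6]]
[[ 43.3  26.2 -12.4]
 [ 41.2 -31.  -12.4]]
```

Call:
{"fn": "carry_out", "kwargs": {"targets": [[0,0,0,-0.0015,-0.0005,0.001,0.55],[0,0,0,-0.0015,-0.0005,0.002,0.55],[0,0,0,-0.001,-0.0003,0.002,0.55],[0,0,0,0,0,0.0015,0.55],[0,0,0,0,0,0.001,0.55],[0,0,0,0,0,0.0005,0.55],[0,0,0,0,0,0,0.55],[0,0,0,0,0,0,0.55]]}}

```text
time_s: 35.67
tcp_pos: [0.479, -0.0223, 0.0271]
ee_rot: [0.996, -0.092, -0.0, -0.0]
ft_force: [0.5, 0.5, -6.5]
width: 0.0595
finger_force: 50.0
```

Call:
{"fn": "carry_out", "kwargs": {"targets": [[0,0,0,0.0005,0.0005,0.0005,0.55],[0,0,0,0.0005,0.0005,0.0005,0.55],[0,0,0,0,0,0.0005,0.55],[0,0,0,0,0,0.0003,0.55],[0,0,0,0,0,0.0002,0.55],[0,0,0,0,0,0,0.55],[0,0,0,0,0,0,0.55],[0,0,0,0,0,0,0.55]]}}

```text
time_s: 36.33
tcp_pos: [0.4797, -0.0235, 0.0251]
ee_rot: [0.996, -0.092, 0.0, 0.0]
ft_force: [-0.7, -0.6, -4.8]
width: 0.0598
finger_force: 50.0
```

Call:
{"fn": "carry_out", "kwargs": {"targets": [[0,0,0,0,0,0.0003,0.55],[0,0,0,0,0,0.0002,0.55],[0,0,0,0,0,0.0002,0.55],[0,0,0,0,0,0,0.55],[0,0,0,0,0,0,0.55],[0,0,0,0,0,0,0.55],[0,0,0,0,0,0,0.55],[0,0,0,0,0,0,0.55]]}}

```text
time_s: 37.0
tcp_pos: [0.4798, -0.0235, 0.0251]
ee_rot: [0.996, -0.092, 0.0, 0.0]
ft_force: [-5.9, -1.0, 6.6]
width: 0.0594
finger_force: 50.0
```

In contact (load reversed from −6.5 to +6.6 N). Release and rise.

Call:
{"fn": "carry_out", "kwargs": {"targets": [[0,0,0,0,0,0,0.8],[0,0,0,0,0,0,1],[0,0,0,0,0,0,1],[0,0,0,0,0,0,1],[0,0,0,0,0,0,1],[0,0,0,0,0,0,1],[0,0,0,0,0,-0.003,1],[0,0,0,0,0,-0.008,1]]}}

```text
time_s: 37.67
tcp_pos: [0.4789, -0.0234, 0.0349]
ee_rot: [0.996, -0.092, -0.001, 0.0]
ft_force: [-0.1, -0.5, 0.6]
width: 0.0865
finger_force: 0.0
```

Call:
{"fn": "carry_out", "kwargs": {"targets": [[0,0,0,0,0,-0.015,1],[0,0,0,0,0,-0.02,1],[0,0,0,0,0,-0.025,1],[0,0,0,0,0,-0.03,1],[0,0,0,0,0,-0.03,1],[0,0,0,0,0,-0.03,1],[0,0,0,0,0,-0.02,1],[0,0,0,0,0,-0.01,1]]}}

```text
time_s: 38.33
tcp_pos: [0.4809, -0.0233, 0.2192]
ee_rot: [0.996, -0.092, 0.002, -0.0]
ft_force: [0.3, 0.1, 0.4]
width: 0.0872
finger_force: 0.0
```

Call:
{"fn": "carry_out", "kwargs": {"targets": [[0,0,0,0,0,-0.005,1],[0,0,0,0,0,0,1],[0,0,0,0,0,0,1],[0,0,0,0,0,0,1],[0,0,0,0,0,0,1],[0,0,0,0,0,0,1],[0,0,0,0,0,0,1],[0,0,0,0,0,0,1]]}}

```text
time_s: 39.0
tcp_pos: [0.4796, -0.0234, 0.22]
ee_rot: [0.996, -0.092, -0.0, -0.0]
ft_force: [-0.5, -0.2, -0.1]
width: 0.0873
finger_force: 0.0
```

```bash
python3 -c "
from h import *
go(478.8,-22.4,25,-10.6)
im=eyes.camera('scene'); np.save('s9.npy',im)
cv2.imwrite('pics/p13.png',cv2.resize(im[155:375,160:490],(800,533),interpolation=cv2.INTER_CUBIC)[:,:,::-1])"
```

```text
t 39.0 at [479.6 -23.4 220. ] yaw -10.6 tilt [-0.001  0.    -1.   ] w 87.3 | turn 0.03 shift [ -0.9  -0.9 195. ] F [-0.5 -0.2 -0.1] grip 0.0
```

View pics/p13.png

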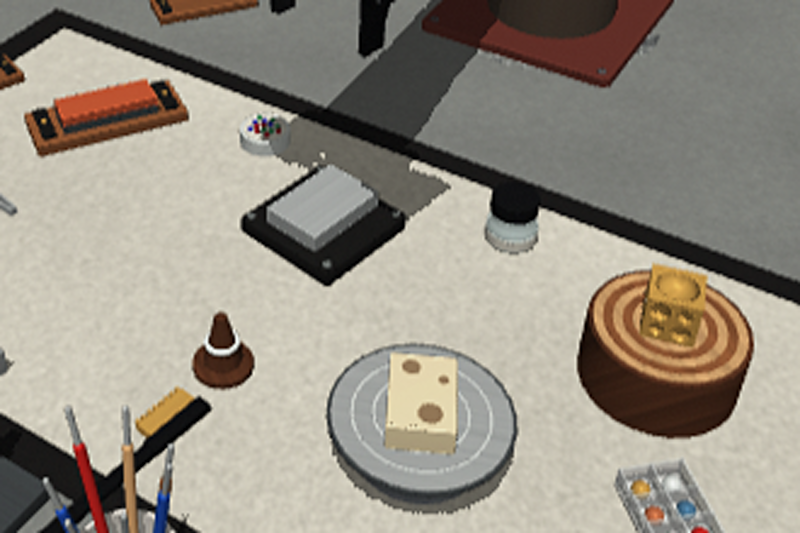

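```bash
python3 - <<'E'
from h import *
im=np.load('s9.npy');H,S,V=cv2.split(cv2.cvtColor(im,cv2.COLOR_RGB2HSV)); k=330/800
def f(l,z,L): 
    w=(ray('scene',np.array(l)*k+[160,155]-.3,z)*1000)[:,:2]; print(L,w.round().tolist(),w.mean(0).round(1))
f([(391,352),(458,356),(455,432),(386,428)],.065,'brick vs 648.6 167.6')
f([(652,265),(706,275),(700,305),(645,297)],.100,'cube vs 483.6 295.4')
f([(327,165),(377,200),(316,238),(267,205)],.038,'steel vs 478 -21.5')
f([(55,98),(150,80),(160,95),(65,115)],.035,'stone vs 460.5 -298.5')
for b in blobs((H<13)&(S>150)&(V>130),60): 
    q=rect('scene',b,.035)
    if 80<q[1][0]<120: print(q)
E
```

```text
brick vs 648.6 167.6 [[630.0, 131.0], [606.0, 175.0], [671.0, 205.0], [694.0, 163.0]] [650.  168.3]
cube vs 483.6 295.4 [[471.0, 270.0], [460.0, 308.0], [494.0, 314.0], [508.0, 277.0]] [483.  292.4]
steel vs 478 -21.5 [[433.0, -45.0], [453.0, 20.0], [526.0, 1.0], [513.0, -60.0]] [481.3 -21.2]
stone vs 460.5 -298.5 [[487.0, -342.0], [408.0, -280.0], [424.0, -254.0], [504.0, -313.0]] [ 456.1 -297. ]
(array([ 463.1, -292.2]), array([100.6,  50.1]), -37.0)
```

All four blocks measure within a few millimetres of their targets, so I'm handing in.

```bash
python3 -c "
from h import *
print(workorder.hand_in())"
```

```text
the job is handed in; nothing more can be done
None
```

The job is handed in: cube on the stump, stone in its holder, brick on the turntable and steel block on the pad, set down in order, released, and all within about 5 mm of centre by camera at about 39 s; no verdict was returned.

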